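Find the sleeve with the steel core and offer it to the chuck

ROBOT

A 6-joint arm with a two-finger parallel gripper is mounted at the origin on the work surface. World frame = base frame: x ahead of the robot, y to its left, z up, the work surface at z = 0. Lengths are in m, angles in rad, forces in N, time in s.
With the tool pointing down it reaches from about 0.275 to 0.75 m from the base axis. Payload 10.2 kg.
Tool frame: the origin (TCP) lies at the very end of the fingers, on their centre line; the grasp point (between the pads) lies 19 mm behind it (hold_point_z is the z of the grasp point in the tool frame, in m); z points along the fingers, x is the direction in which the jaws open and shut, and the axes are right-handed (so a half turn about z gives the same grasp; the last joint's range is limited). The gripper opens to 88 mm and grips with 3 to 60 N. Pads are 18 mm wide; open, the fingers measure 123 mm over their backs; the gripper's body (75 mm by 187 mm) begins 45 mm behind the grasp point.
Start: joints at [-1.473, 0.313, 1.498, -0, 1.331, -0.223], TCP at [0.166, -0.498, 0.239] pointing down, gripper open.
Joint ranges: [-2.94, 2.94], [-0.97, 2.17], [0.19, 2.56], [-1.23, 4.37], [0.02, 3.11], [-2.88, 2.88]. Speed limits (rad/s): [2.39, 2.39, 3.01, 3.14, 3.14, 3.14].

INTERFACE

Orientations are given as a rotation vector (axis times angle).
In Python, from rig import * gives the robot as it stands.
- The arm moves only by the tool arm_command, never from a script. Its argument "plan" is a list of rows, each an object with "delta_rot": the turn, a rotation vector about the world's x, y, z in rad, a list of three; "slide": the shift along the world's x, y, z in cm, a list of three; "gripper": the opening, from 0 (shut) to 1 (fully open). In form: [{"delta_rot": [ax, ay, az], "slide": [dx, dy, dz], "gripper": gripper}, ...]. A call has 1 to 10 rows; each row shifts and turns the pose as measured when the row begins; what a row does not reach is not made up. A row lasts 1/10 s, in which the tool goes at most 50 mm and 8.59 degrees, less where a joint would pass 70% of its speed; a pose out of reach is approached as far as the arm can. A call is refused whole if a number of a shift passes 5 or a number of a turn 0.15, either way. A call with a gripper value outside its range is refused whole. The fingers move at their own pace and stop on an object; "grip_force" is the grip in N (left out, the last holds). Time passes only in rows, so rows that do not move let the fingers close. It gives the time, the measured TCP pose, the force and the opening at its end, in the units of the state.
- state(): the state, without advancing time (a new reading comes with each control period).
- read_camera(name): name is "scene" or "top" or "wrist"; returns the picture (420x560x3 uint8, red, green, blue); there is no depth.
- calibration(name): a dict with "mtx" (3x3 intrinsics, pixels), "pose" (4x4, takes a point from camera to world coordinates). Camera axes: x right, y down, z forward; pixel columns grow to the right and rows downward; lengths in m; the calibration is good to about 2 mm. The wrist camera is an equidistant fisheye: a pixel r from the principal point sees the ray r / f radians off the axis. A picture is of the moment at which its call begins: read the wrist's pose just before it. calibration takes no time and is no camera call; for the wrist camera it gives the pose at the moment of the call.
- hand_in(): hands the job in, once; it reports no verdict.
The state is a dict: "clock": time; "qpos": joint angles; "joint_vel": joint speeds; "joint_torque": joint torques, N m; "tcp_pos": TCP position; "tool_rot": TCP orientation; "force": force on the tool from outside, world axes, zero at the start; "torque": the same for the moment, N m; "gripper_width": finger opening in m.
Only numpy, scipy, OpenCV 4.12 (cv2) and the standard library are available. Lean on these libraries where they do the work, as an engineer would, in place of code of your own. Each camera call takes 0.05 s, during which the arm holds its last target.

TASK

Open the three-jaw chuck by turning its crank one full turn anticlockwise (seen from above). Then lift the left sleeve (as seen from the robot) well clear of the wooden board, set it back standing in its half, lift the right one likewise, and judge by weight which one has the steel core inside. Finish while holding the heavier sleeve upright and still, its lower end centred between the open jaws and about half-way down them, touching neither jaws nor chuck, with the lighter sleeve standing on its own half of the board; never tip a sleeve over, and leave the hammer, oil tin and bin alone.

Things in the scene. Friction and masses are not known exactly. Their poses are not given: they have to be found in the camera images.
- chuck_mouth (a point): three-jaw steel chuck lying flat, fixed to the bench, axis vertical, 150 mm across its base; this point lies on its axis at the height of the jaw tops, 90 mm above the bench. The flat chuck face is 30 mm below the point; the jaws (16 mm wide) stand on it, their inner ends 15 mm from the axis when shut and 27 mm after one full turn, their outer ends at most 56 mm from the axis
- scroll (a joint): turn of the steel scroll ring of the chuck, rad; grows anticlockwise seen from above and opens the jaws by 1.9 mm each per rad; runs from 0 to a stop at 6.75, starts between 0.1 and 0.35, needs about 1.5 N at the crank handle and stays where it is left
- crank_grip (a point): upright round black crank handle, 19 mm diameter, on the arm of the scroll ring, 90 mm from the chuck's axis; the grip turns freely about its own pin; its top is 130 mm above the bench and this point lies on its centre line 20 mm below the top
- board: fixed wooden board 120 x 270 x 15 mm (x, y, z); origin at the centre of its underside on the bench; y runs along its length towards the left half, z up; a strip 4 mm high and 8 mm wide divides the halves
- sleeve_left_mid (a point): closed plain steel cylinder, 36 mm diameter, 80 mm tall, standing upright on the board, on its left (+y) half (the left side as seen from the robot); looks the same as the other one; 0.24 to 0.52 kg with whatever core is sealed inside (the heavier is heavier by at least 0.19 kg); the core has up to 4 mm of play; this point is its centre, half-way up, z along its axis
- sleeve_right_mid (a point): closed plain steel cylinder, 36 mm diameter, 80 mm tall, standing upright on the board, on its right (-y) half (the right side as seen from the robot); looks the same as the other one; 0.24 to 0.52 kg with whatever core is sealed inside (the heavier is heavier by at least 0.19 kg); the core has up to 4 mm of play; this point is its centre, half-way up, z along its axis
- sleeve_left: the left sleeve again; origin at the centre of its underside
- sleeve_right: the right sleeve again; origin at the centre of its underside
- chuck: the chuck again; origin on its axis at bench level, z up
- hammer: bystander: hammer lying flat, 260 mm long; leave alone
- oil_tin: bystander: round green tin, 60 mm diameter, 120 mm tall; leave alone
- bin: bystander: open grey bin 160 x 120 x 60 mm; leave alone
Things that resemble listed ones, but are neither listed nor needed, are in the scene too. What is shaped like the sleeve_left but blue, pink or red is not meant.

How it is judged:
By the outcome, as a careful person would: the job done as asked, in the order asked, and still so for the second after the job is handed in, while the arm keeps its last pose, push and grip.
It also fails if it takes over 69 s, if anything falls off the work surface, if the arm or the gripper's body presses on something with over 40 N, if the wrist force passes 120 N, or if a joint passes its speed limit or range.

## Working session

There is one attempt and no reset: what is moved stays moved. The work goes in short steps, Python scripts to look and compute and a tool call to move; the robot and the scene stay as the last step left them, time stands still between calls to the robot, and variables do not carry over. Pictures are saved under pics/ and viewed, and the job is handed in when it is done.

Besides the shell and the picture viewer there is one more tool, called after "Call:" as name(argument=value, ...), one argument or row to a line, values as JSON. arm_command: Moves the arm, as the interface text tells. Its arguments: {"type":"object","properties":{"plan":{"type":"array"},"grip_force":{"type":"number"}},"required":["plan"]}

```bash
mkdir -p pics; ls
python3 - <<'E'
from rig import *
import cv2
print(state())
for n in ("scene","top","wrist"):
    c=calibration(n); print(n,c)
    cv2.imwrite(f"pics/{n}0.png",read_camera(n)[:,:,::-1])
E
```

```text
pics
{'clock': 0.0, 'qpos': array([-1.47337305e+00,  3.13472486e-01,  1.49843922e+00,  1.79887778e-06,
        1.33099735e+00, -2.23404379e-01]), 'joint_vel': array([ 0.00027939,  0.00042896,  0.00107049, -0.0015594 , -0.00107517,
        0.00194085]), 'joint_torque': array([ 2.76393012e-04, -4.02213442e+01, -2.52272308e+01,  6.94308174e-02,
        3.52574419e-02, -1.14284855e-04]), 'tcp_pos': array([ 0.16552192, -0.49796422,  0.23814876]), 'tool_rot': array([-2.54694209e+00,  1.83751926e+00,  1.36472452e-03]), 'force': array([0.56239389, 0.52478069, 0.0659164 ]), 'torque': array([-0.05334721,  0.03712286,  0.05653173]), 'gripper_width': 0.08826985378609427}
scene {'mtx': array([[381.30884455,   0.        , 278.66931724],
       [  0.        , 381.30884455, 206.60236139],
       [  0.        ,   0.        ,   1.        ]]), 'pose': array([[ 0.54280243,  0.60452096, -0.58302653,  1.16257131],
       [ 0.83968632, -0.37648734,  0.39138748, -0.38086086],
       [ 0.01709982, -0.70200548, -0.71196622,  0.78752411],
       [ 0.        ,  0.        ,  0.        ,  1.        ]])}
top {'mtx
[... 230 characters left out ...]
    [-0.99296585, -0.11505881,  0.02793358, -0.00161141],
       [-0.00414016, -0.20203794, -0.97936894,  1.3060638 ],
       [ 0.        ,  0.        ,  0.        ,  1.        ]])}
wrist {'mtx': array([[325.1922621 ,   0.        , 282.63654246],
       [  0.        , 325.1922621 , 208.82858616],
       [  0.        ,   0.        ,   1.        ]]), 'pose': array([[ 3.15712539e-01, -8.99192008e-01, -3.02951029e-01,
         2.44253766e-01],
       [-9.48854693e-01, -2.98985227e-01, -1.01403181e-01,
        -4.71112242e-01],
       [ 6.03047580e-04,  3.19470762e-01, -9.47595942e-01,
         3.84705781e-01],
       [ 0.00000000e+00,  0.00000000e+00,  0.00000000e+00,
         1.00000000e+00]])}
```

View pics/scene0.png

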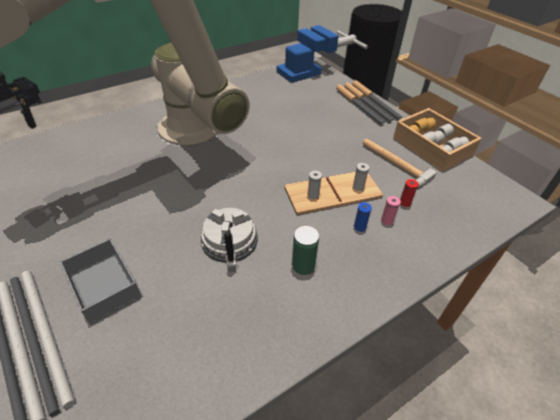

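View pics/top0.png

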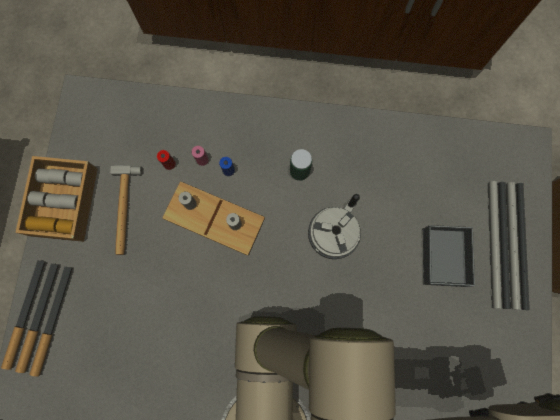

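View pics/wrist0.png

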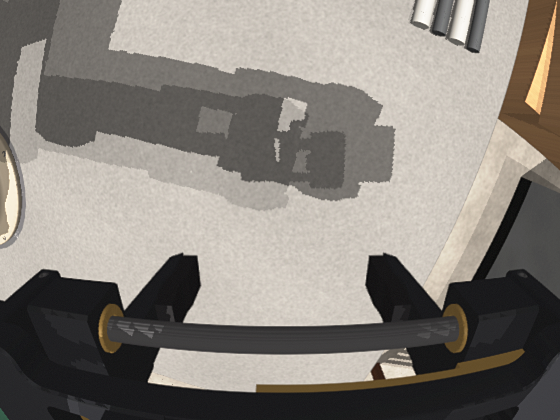

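The top view shows the chuck at about (335,232), the crank handle at about (353,200), and the board with grey sleeves at about (187,199) and (234,221). Blue, pink and red cylinders stand at (227,166), (200,155) and (166,159), and the tin is at (301,165). I'll enlarge it.

Run:
```python
import cv2,numpy as np
t=cv2.imread("pics/top0.png"); s=cv2.imread("pics/scene0.png")
a=cv2.resize(t[170:270,150:270],None,fx=5,fy=5,interpolation=cv2.INTER_CUBIC)
b=cv2.resize(t[180:270,300:380],None,fx=6,fy=6,interpolation=cv2.INTER_CUBIC)
cv2.imwrite("pics/a.png",a);cv2.imwrite("pics/b.png",b)
cv2.imwrite("pics/c.png",cv2.resize(s[150:280,190:390],None,fx=4,fy=4,interpolation=cv2.INTER_CUBIC))
```

```text
(no output)
```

View pics/a.png

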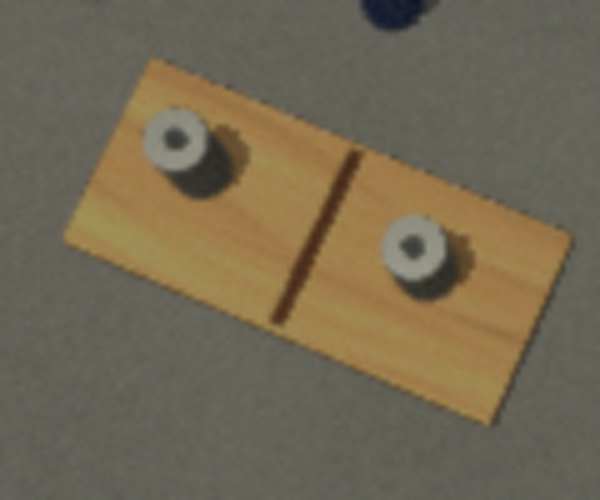

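View pics/b.png

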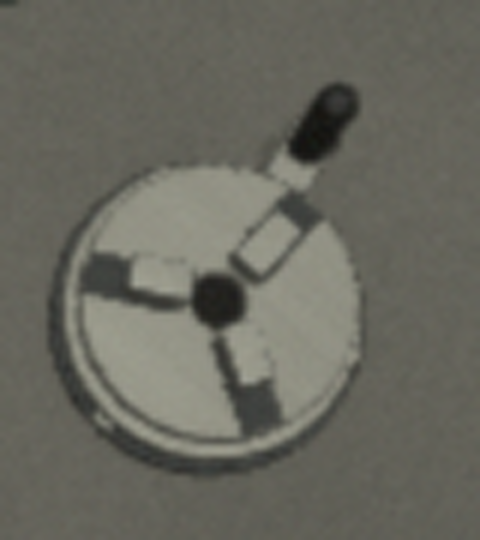

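View pics/c.png

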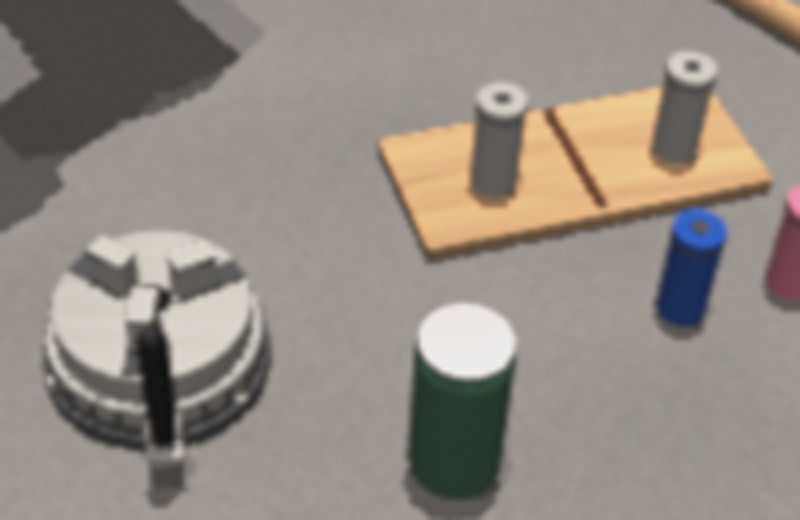

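```bash
cat > h.py <<'E'
import numpy as np
def ray(c,u,v):
    K=c["mtx"];d=np.linalg.inv(K)@[u,v,1];R=c["pose"][:3,:3];return c["pose"][:3,3],R@d
def atz(c,u,v,z):
    o,d=ray(c,u,v);return o+d*(z-o[2])/d[2]
def proj(c,p):
    P=c["pose"];q=P[:3,:3].T@(np.array(p)-P[:3,3]);q=c["mtx"]@q;return q[:2]/q[2]
def projw(c,p):
    P=c["pose"];q=P[:3,:3].T@(np.array(p)-P[:3,3]);th=np.arctan2(np.hypot(q[0],q[1]),q[2]);r=th*c["mtx"][0,0]
    s=q[:2]/np.hypot(q[0],q[1]);return c["mtx"][:2,2]+s*r
def rayw(c,u,v,z):
    x=np.array([u,v])-c["mtx"][:2,2];r=np.hypot(*x);th=r/c["mtx"][0,0]
    d=c["pose"][:3,:3]@np.r_[np.sin(th)*x/r,np.cos(th)];o=c["pose"][:3,3];return o+d*(z-o[2])/d[2]
E
python3 - <<'E'
from rig import *
from h import *
T=calibration("top");S=calibration("scene")
np.set_printoptions(precision=4,suppress=True)
for n,t,s,z in [("L",(185,197.4),(362.6,166.8),.095),("R",(232.4,219),(315.2,174.2),.095),("crank",(356.5,196.7),(227,229.3),.13),("bore",(335.9,229.7),(229.6,224.2),.06)]:
    print(n,atz(T,*t,z),atz(S,*s,z))
b=[(150+x/5-.4,170+y/5-.4) for x,y in [(152,60),(572,237),(492,425),(65,240)]]
B=np.array([atz(T,*p,.015) for p in b]);print(B,B.mean(0))
# chuck outline circles fit
import cv2
im=cv2.cvtColor(cv2.imread("pics/top0.png"),cv2.COLOR_BGR2GRAY)
E
```

```text
L [0.5852 0.2906 0.095 ] [0.5881 0.2905 0.095 ]
R [0.5413 0.1545 0.095 ] [0.5427 0.1554 0.095 ]
crank [ 0.633  -0.1662  0.13  ] [ 0.6229 -0.1589  0.13  ]
bore [ 0.551  -0.1277  0.06  ] [ 0.5535 -0.1217  0.06  ]
[[0.6463 0.3319 0.015 ]
 [0.5711 0.0757 0.015 ]
 [0.4589 0.107  0.015 ]
 [0.5352 0.3642 0.015 ]] [0.5529 0.2197 0.015 ]
```

Run:
```python
from rig import *
from h import *
from scipy.spatial.transform import Rotation as R
T=calibration("top");S=calibration("scene")
print("tin",atz(T,301,158,.12),atz(S,190+467/4-.4,150+342/4-.4,.12))
print(R.from_rotvec(state()["tool_rot"]).as_matrix())
```

```text
tin [ 0.72488788 -0.0096541   0.12      ] [ 0.72660854 -0.00982898  0.12      ]
[[ 3.15351166e-01 -9.48975043e-01 -9.96823570e-05]
 [-9.48974587e-01 -3.15351114e-01  9.53299177e-04]
 [-9.36092069e-04 -2.06027983e-04 -9.99999541e-01]]
```

Run:
```python
import cv2
t=cv2.imread("pics/top0.png")
cv2.imwrite("pics/d.png",cv2.resize(t[140:240,270:390],None,fx=6,fy=6,interpolation=cv2.INTER_CUBIC))
```

```text
(no output)
```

View pics/d.png

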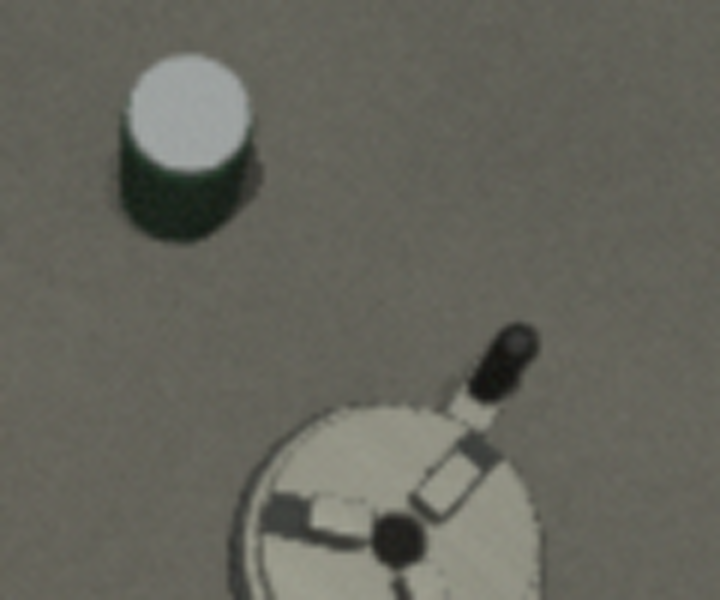

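The crank handle top sits at about (516,340) in the crop, which is the outer end of the ring arm. That matches the 90 mm radius. The tin is 0.2 m from the chuck axis, so the handle's circle is clear.

Call:
arm_command(
  plan=[
    {"delta_rot": [0,0,0],"slide": [4,2.8,0],"gripper": 0.6},
    {"delta_rot": [0,0,0],"slide": [4,2.8,0],"gripper": 0.6},
    {"delta_rot": [0,0,0],"slide": [4,2.8,0],"gripper": 0.6},
    {"delta_rot": [0,0,0],"slide": [4,2.8,0],"gripper": 0.6},
    {"delta_rot": [0,0,0],"slide": [4,2.8,0],"gripper": 0.6},
    {"delta_rot": [0,0,0],"slide": [4,2.8,0],"gripper": 0.6},
    {"delta_rot": [0,0,0],"slide": [4,2.8,0],"gripper": 0.6},
    {"delta_rot": [0,0,0],"slide": [4,2.8,0],"gripper": 0.6},
    {"delta_rot": [0,0,0],"slide": [4,2.8,0],"gripper": 0.6},
    {"delta_rot": [0,0,0],"slide": [3,2.4,0],"gripper": 0.6},
  ],
  grip_force=25,
)

```text
clock: 1.15
tcp_pos: [0.5611, -0.2132, 0.2361]
tool_rot: [-2.538, 1.85, 0.006]
force: [0.4, -0.6, 0.6]
gripper_width: 0.053
```

Run:
```python
from rig import *
from h import *
import cv2
c=calibration("wrist");im=read_camera("wrist")
cv2.imwrite("pics/w1.png",im[:,:,::-1]);np.save("w1.npy",c["pose"])
print(state()["tcp_pos"],projw(c,[.634,-.164,.13]),projw(c,[.552,-.127,.06]))
```

```text
[ 0.5639187  -0.20967039  0.23572335] [251.64120387 101.50727493] [201.26164122 168.69963446]
```

View pics/w1.png

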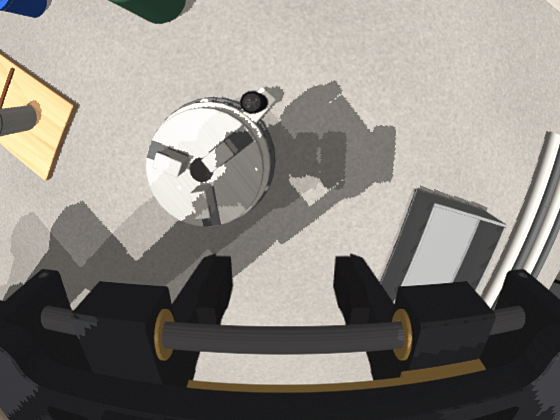

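The wrist view agrees with the top-view estimates: the crank is at (252,102) against a predicted (252,102), and the bore at (202,170) against (201,169). I'll go over the handle.

Call:
arm_command(
  plan=[
    {"delta_rot": [0,0,0],"slide": [3.5,2.3,-2],"gripper": 0.6},
    {"delta_rot": [0,0,0],"slide": [3.5,2.3,-2],"gripper": 0.6},
    {"delta_rot": [0,0,0],"slide": [0,0,-2],"gripper": 0.6},
    {"delta_rot": [0,0,0],"slide": [0,0,0],"gripper": 0.6},
  ],
)

```text
clock: 1.6
tcp_pos: [0.6352, -0.1609, 0.1734]
tool_rot: [-2.543, 1.84, 0.008]
force: [0.2, -1.2, 0.4]
gripper_width: 0.0529
```

Call:
arm_command(
  plan=[
    {"delta_rot": [0,0,0],"slide": [-0.1,-0.3,-3],"gripper": 0.6},
    {"delta_rot": [0,0,0],"slide": [0,0,-3],"gripper": 0.6},
    {"delta_rot": [0,0,0],"slide": [0,0,-1.7],"gripper": 0.6},
    {"delta_rot": [0,0,0],"slide": [0,0,0],"gripper": 0.3},
    {"delta_rot": [0,0,0],"slide": [0,0,0],"gripper": 0.1},
    {"delta_rot": [0,0,0],"slide": [0,0,0],"gripper": 0.1},
    {"delta_rot": [0,0,0],"slide": [0,0,0],"gripper": 0.1},
  ],
)

```text
clock: 2.3
tcp_pos: [0.6347, -0.167, 0.1022]
tool_rot: [-2.539, 1.842, -0.005]
force: [-0.6, 1.2, -0.9]
gripper_width: 0.0231
```

Run:
```python
from rig import *
from h import *
import cv2
c=calibration("wrist");im=read_camera("wrist")
cv2.imwrite("pics/w2.png",im[:,:,::-1])
s=state();print(s["tcp_pos"],s["force"],s["torque"],s["gripper_width"],s["tool_rot"])
```

```text
[ 0.63464574 -0.16685104  0.10211109] [-0.86161036  2.70383403  1.34325233] [ 0.33946972  0.17650668 -0.02709079] 0.018716909303955608 [-2.5394582   1.84204103 -0.0043805 ]
```

View pics/w2.png

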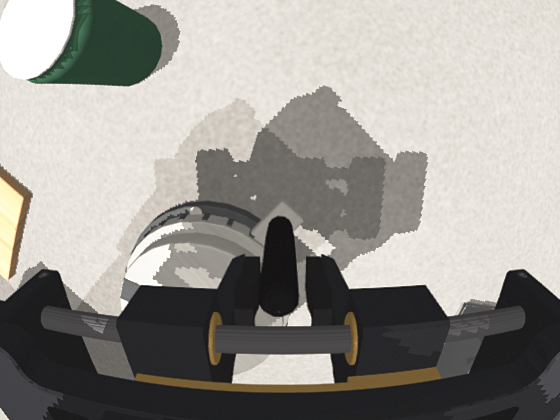

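```bash
cat > circ.py <<'E'
import sys
from rig import *
from h import *
C=np.array([.552,-.127]);r=.0905
step=float(sys.argv[1]);n=int(sys.argv[2])
s=state();p=s["tcp_pos"];d=p[:2]-C
a=np.arctan2(d[1],d[0]);print("clock",round(s["clock"],2),"ang",np.degrees(a).round(2),"rad",np.hypot(*d).round(4),"z",p[2].round(4),"F",s["force"].round(1),"w",s["gripper_width"].round(4),"rot",s["tool_rot"].round(3))
q=p[:2]
for k in range(1,n+1):
    t=a+np.radians(step*k);w=C+r*np.array([np.cos(t),np.sin(t)])
    dd=np.round((w-q)*100,1);q=q+dd/100;print(np.degrees(t).round(0),dd)
E
python3 circ.py 10 10
```

```text
Traceback (most recent call last):
  File "circ.py", line 7, in <module>
    a=np.arctan2(d[1],d[0]);print("clock",round(s["clock"],2),"ang",np.degrees(a).round(2),"rad",np.hypot(*d).round(4),"z",p[2].round(4),"F",s["force"].round(1),"w",s["gripper_width"].round(4),"rot",s["tool_rot"].round(3))
                                                                                                                                                                     ^^^^^^^^^^^^^^^^^^^^^^^^
AttributeError: 'float' object has no attribute 'round'
```

```bash
sed -i 's/s\["gripper_width"\].round(4)/round(s["gripper_width"],4)/' circ.py
python3 circ.py 10 10
```

```text
clock 2.35 ang -25.74 rad 0.0918 z 0.1021 F [-0.9  2.7  1.3] w 0.0187 rot [-2.539  1.842 -0.004]
-16.0 [0.4 1.5]
-6.0 [0.3 1.6]
4.0 [0.1 1.6]
14.0 [-0.3  1.5]
24.0 [-0.5  1.5]
34.0 [-0.8  1.4]
44.0 [-1.   1.2]
54.0 [-1.2  1. ]
64.0 [-1.3  0.8]
74.0 [-1.5  0.6]
```

Start with 5 rows to learn the tracking.

Call:
arm_command(
  plan=[
    {"delta_rot": [0,0,0],"slide": [0.4,1.5,-0.1],"gripper": 0.1},
    {"delta_rot": [0,0,0],"slide": [0.3,1.6,-0.1],"gripper": 0.1},
    {"delta_rot": [0,0,0],"slide": [0.1,1.6,0],"gripper": 0.1},
    {"delta_rot": [0,0,0],"slide": [-0.3,1.5,0],"gripper": 0.1},
    {"delta_rot": [0,0,0],"slide": [-0.5,1.5,0],"gripper": 0.1},
  ],
)

```text
clock: 2.85
tcp_pos: [0.636, -0.0885, 0.1021]
tool_rot: [-2.537, 1.846, -0.016]
force: [-5.7, -4.3, 1.1]
gripper_width: 0.0179
```

```bash
python3 circ.py 10 10
```

```text
clock 2.85 ang 24.64 rad 0.0924 z 0.1021 F [-5.7 -4.3  1.1] w 0.0179 rot [-2.537  1.846 -0.016]
35.0 [-1.   1.3]
45.0 [-1.   1.2]
55.0 [-1.2  1. ]
65.0 [-1.3  0.8]
75.0 [-1.5  0.6]
85.0 [-1.6  0.3]
95.0 [-1.5 -0. ]
105.0 [-1.6 -0.3]
115.0 [-1.5 -0.5]
125.0 [-1.3 -0.8]
```

Call:
arm_command(
  plan=[
    {"delta_rot": [0,0,0],"slide": [-1.0,1.3,0],"gripper": 0.1},
    {"delta_rot": [0,0,0],"slide": [-1.0,1.2,0],"gripper": 0.1},
    {"delta_rot": [0,0,0],"slide": [-1.2,1.0,0],"gripper": 0.1},
    {"delta_rot": [0,0,0],"slide": [-1.3,0.8,0],"gripper": 0.1},
    {"delta_rot": [0,0,0],"slide": [-1.5,0.6,0],"gripper": 0.1},
    {"delta_rot": [0,0,0],"slide": [-1.6,0.3,0],"gripper": 0.1},
    {"delta_rot": [0,0,0],"slide": [-1.5,0,0],"gripper": 0.1},
  ],
)

```text
clock: 3.55
tcp_pos: [0.5385, -0.0373, 0.1021]
tool_rot: [2.535, -1.834, 0.034]
force: [6.1, -20.7, -9.6]
gripper_width: 0.0184
```

```bash
python3 circ.py 10 10
```

```text
clock 3.55 ang 98.55 rad 0.0907 z 0.1021 F [  6.1 -20.7  -9.6] w 0.0184 rot [ 2.535 -1.834  0.034]
109.0 [-1.5 -0.4]
119.0 [-1.5 -0.6]
129.0 [-1.3 -0.9]
139.0 [-1.1 -1.1]
149.0 [-1.  -1.2]
159.0 [-0.7 -1.5]
169.0 [-0.4 -1.5]
179.0 [-0.2 -1.5]
189.0 [ 0.1 -1.6]
199.0 [ 0.4 -1.5]
```

```bash
sed -i 's/-.127\]);r=.0905/-.1285]);r=.0895/' circ.py; python3 circ.py 10 7
```

```text
clock 3.55 ang 98.41 rad 0.0922 z 0.1021 F [  6.1 -20.7  -9.6] w 0.0184 rot [ 2.535 -1.834  0.034]
108.0 [-1.5 -0.6]
118.0 [-1.4 -0.6]
128.0 [-1.3 -0.9]
138.0 [-1.1 -1.1]
148.0 [-1.  -1.2]
158.0 [-0.7 -1.4]
168.0 [-0.4 -1.5]
```

Call:
arm_command(
  plan=[
    {"delta_rot": [0,0,0],"slide": [-1.5,-0.6,0],"gripper": 0.1},
    {"delta_rot": [0,0,0],"slide": [-1.4,-0.6,0],"gripper": 0.1},
    {"delta_rot": [0,0,0],"slide": [-1.3,-0.9,0],"gripper": 0.1},
    {"delta_rot": [0,0,0],"slide": [-1.1,-1.1,0],"gripper": 0.1},
    {"delta_rot": [0,0,0],"slide": [-1.0,-1.2,0],"gripper": 0.1},
  ],
)

```text
clock: 4.05
tcp_pos: [0.4756, -0.0815, 0.1024]
tool_rot: [2.54, -1.836, 0.061]
force: [21.2, -8.9, -17.0]
gripper_width: 0.0182
```

```bash
python3 circ.py 10 9
```

```text
clock 4.05 ang 148.39 rad 0.0898 z 0.1024 F [ 21.2  -8.9 -17. ] w 0.0182 rot [ 2.54  -1.836  0.061]
158.0 [-0.7 -1.4]
168.0 [-0.4 -1.5]
178.0 [-0.2 -1.6]
188.0 [ 0.1 -1.5]
198.0 [ 0.4 -1.5]
208.0 [ 0.6 -1.5]
218.0 [ 0.8 -1.3]
228.0 [ 1.1 -1.1]
238.0 [ 1.3 -0.9]
```

```bash
cat > tilt.py <<'E'
from rig import *
import numpy as np
from scipy.spatial.transform import Rotation as R
s=state();M=R.from_rotvec(s["tool_rot"]).as_matrix()
yaw=np.arctan2(M[1,0],M[0,0])
D=np.array([[np.cos(yaw),np.sin(yaw),0],[np.sin(yaw),-np.cos(yaw),0],[0,0,-1]])
print("yaw",np.degrees(yaw).round(1),"fix",R.from_matrix(D@M.T).as_rotvec().round(3),"q",s["qpos"].round(2),"T",s["torque"].round(2))
E
python3 tilt.py; sed -i 's/\[.552,-.1285\]/[.554,-.130]/' circ.py; python3 circ.py 10 6
```

```text
yaw -71.7 fix [ 0.029  0.027 -0.   ] q [-0.4   0.37  1.82 -0.02  0.92  0.86] T [-0.89 -2.84  0.09]
clock 4.05 ang 148.25 rad 0.0922 z 0.1024 F [ 21.2  -8.9 -17. ] w 0.0182 rot [ 2.54  -1.836  0.061]
158.0 [-0.5 -1.5]
168.0 [-0.4 -1.5]
178.0 [-0.2 -1.6]
188.0 [ 0.1 -1.5]
198.0 [ 0.3 -1.6]
208.0 [ 0.7 -1.4]
```

Call:
arm_command(
  plan=[
    {"delta_rot": [0.03,0.03,0],"slide": [-0.5,-1.5,0],"gripper": 0.1},
    {"delta_rot": [0.01,0.01,0],"slide": [-0.3,-1.5,0],"gripper": 0.1},
    {"delta_rot": [0,0.01,0],"slide": [-0.1,-1.6,0],"gripper": 0.1},
    {"delta_rot": [0,0.01,0],"slide": [0.1,-1.5,0],"gripper": 0.1},
  ],
)

```text
clock: 4.45
tcp_pos: [0.4646, -0.1403, 0.1022]
tool_rot: [2.54, -1.833, -0.059]
force: [4.1, 2.4, -2.6]
gripper_width: 0.0187
```

```bash
python3 tilt.py;python3 circ.py 10 9
```

```text
yaw -71.6 fix [-0.015 -0.035 -0.   ] q [-0.53  0.41  1.76 -0.01  1.02  0.72] T [ 0.09 -0.96 -0.02]
clock 4.45 ang -173.42 rad 0.09 z 0.1022 F [ 4.1  2.4 -2.6] w 0.0187 rot [ 2.54  -1.833 -0.059]
-163.0 [ 0.4 -1.5]
-153.0 [ 0.5 -1.5]
-143.0 [ 0.9 -1.3]
-133.0 [ 1.  -1.2]
-123.0 [ 1.2 -0.9]
-113.0 [ 1.4 -0.8]
-103.0 [ 1.5 -0.5]
-93.0 [ 1.5 -0.2]
-83.0 [1.6 0. ]
```

Call:
arm_command(
  plan=[
    {"delta_rot": [-0.01,-0.03,0],"slide": [0.4,-1.5,0],"gripper": 0.1},
    {"delta_rot": [0,0,0],"slide": [0.5,-1.5,0],"gripper": 0.1},
    {"delta_rot": [0,0,0],"slide": [0.9,-1.3,0],"gripper": 0.1},
    {"delta_rot": [0,0,0],"slide": [1.0,-1.2,0],"gripper": 0.1},
    {"delta_rot": [0,0,0],"slide": [1.2,-0.9,0],"gripper": 0.1},
  ],
)

```text
clock: 4.95
tcp_pos: [0.5086, -0.2046, 0.1023]
tool_rot: [-2.539, 1.835, 0.011]
force: [3.4, 8.5, 1.2]
gripper_width: 0.0179
```

```bash
python3 tilt.py;python3 circ.py 10 9
```

```text
yaw -71.7 fix [-0.011 -0.     0.   ] q [-0.6   0.51  1.59  0.01  1.05  0.65] T [ 1.26 -0.45 -0.05]
clock 4.95 ang -121.32 rad 0.0873 z 0.1023 F [3.4 8.5 1.2] w 0.0179 rot [-2.539  1.835  0.011]
-111.0 [ 1.3 -0.9]
-101.0 [ 1.5 -0.4]
-91.0 [ 1.5 -0.2]
-81.0 [1.6 0.1]
-71.0 [1.5 0.4]
-61.0 [1.4 0.6]
-51.0 [1.3 0.9]
-41.0 [1.2 1. ]
-31.0 [0.9 1.3]
```

```bash
python3 -c "
import numpy as np
from scipy.optimize import least_squares as L
P=np.array([(0.636,-0.0885),(0.5385,-0.0373),(0.4756,-0.0815),(0.4646,-0.1403),(0.5086,-0.2046),(0.6346,-0.1668)])
r=L(lambda c:np.hypot(*(P-c[:2]).T)-.09,[.55,-.13]);print(r.x,r.fun)"
sed -i 's/\[.554,-.130\]/[.552,-.1265]/' circ.py; python3 circ.py 10 9
```

```text
[ 0.55383301 -0.12630387] [0.00044637 0.00031495 0.00015426 0.00032399 0.00042295 0.00035067]
clock 4.95 ang -119.06 rad 0.0893 z 0.1023 F [3.4 8.5 1.2] w 0.0179 rot [-2.539  1.835  0.011]
-109.0 [ 1.4 -0.6]
-99.0 [ 1.5 -0.4]
-89.0 [ 1.6 -0.1]
-79.0 [1.5 0.1]
-69.0 [1.5 0.5]
-59.0 [1.4 0.6]
-49.0 [1.3 0.9]
-39.0 [1.1 1.2]
-29.0 [0.9 1.3]
```

```bash
sed -i 's/\[.552,-.1265\]);r=.0895/[.5538,-.1263]);r=.0900/' circ.py; python3 circ.py 10 9
```

```text
clock 4.95 ang -120.0 rad 0.0904 z 0.1023 F [3.4 8.5 1.2] w 0.0179 rot [-2.539  1.835  0.011]
-110.0 [ 1.4 -0.6]
-100.0 [ 1.6 -0.4]
-90.0 [ 1.5 -0.2]
-80.0 [1.6 0.2]
-70.0 [1.5 0.4]
-60.0 [1.4 0.6]
-50.0 [1.3 0.9]
-40.0 [1.1 1.1]
-30.0 [0.9 1.3]
```

Call:
arm_command(
  plan=[
    {"delta_rot": [-0.01,0,0],"slide": [1.4,-0.6,0],"gripper": 0.1},
    {"delta_rot": [0,0,0],"slide": [1.6,-0.4,0],"gripper": 0.1},
    {"delta_rot": [0,0,0],"slide": [1.5,-0.2,0],"gripper": 0.1},
    {"delta_rot": [0,0,0],"slide": [1.6,0.2,0],"gripper": 0.1},
    {"delta_rot": [0,0,0],"slide": [1.5,0.4,0],"gripper": 0.1},
    {"delta_rot": [0,0,0],"slide": [1.4,0.6,0],"gripper": 0.1},
  ],
)

```text
clock: 5.55
tcp_pos: [0.6014, -0.2034, 0.1021]
tool_rot: [-2.544, 1.841, 0.022]
force: [-9.1, 9.9, 5.9]
gripper_width: 0.0181
```

```bash
python3 tilt.py;python3 circ.py 9 5
```

```text
yaw -71.8 fix [-0.009 -0.01  -0.   ] q [-0.51  0.68  1.29  0.    1.18  0.74] T [1.53 1.3  0.  ]
clock 5.55 ang -58.3 rad 0.0907 z 0.1021 F [-9.1  9.9  5.9] w 0.0181 rot [-2.544  1.841  0.022]
-49.0 [1.1 0.9]
-40.0 [1. 1.]
-31.0 [0.8 1.1]
-22.0 [0.7 1.3]
-13.0 [0.4 1.3]
```

Call:
arm_command(
  plan=[
    {"delta_rot": [-0.01,-0.01,0],"slide": [1.1,0.9,0],"gripper": 0.1},
    {"delta_rot": [0,0,0],"slide": [1.0,1.0,0],"gripper": 0.1},
    {"delta_rot": [0,0,0],"slide": [0.8,1.1,0],"gripper": 0.1},
    {"delta_rot": [0,0,0],"slide": [0.5,1.0,0],"gripper": 0.1},
    {"delta_rot": [0,0,0],"slide": [0,0,0],"gripper": 0.1},
  ],
)

```text
clock: 6.05
tcp_pos: [0.6376, -0.16, 0.1023]
tool_rot: [2.543, -1.839, -0.007]
force: [-2.4, 3.0, 2.1]
gripper_width: 0.0181
```

```bash
python3 tilt.py;python3 circ.py 2 2
```

```text
yaw -71.7 fix [-0.    -0.006 -0.   ] q [-0.42  0.73  1.21 -0.    1.21  0.83] T [ 0.5   0.49 -0.01]
clock 6.05 ang -21.9 rad 0.0903 z 0.1023 F [-2.4  3.   2.1] w 0.0181 rot [ 2.543 -1.839 -0.007]
-20.0 [0.1 0.3]
-18.0 [0.1 0.3]
```

Call:
arm_command(
  plan=[
    {"delta_rot": [0,0,0],"slide": [0,0,0],"gripper": 0.6},
    {"delta_rot": [0,0,0],"slide": [0,0,0],"gripper": 0.6},
    {"delta_rot": [0,0,0],"slide": [0,0,0],"gripper": 0.6},
    {"delta_rot": [0,0,0],"slide": [0,0,2],"gripper": 0.6},
    {"delta_rot": [0,0,0],"slide": [0,0,4],"gripper": 0.6},
    {"delta_rot": [0,0,0],"slide": [0,0,4],"gripper": 0.6},
    {"delta_rot": [0,0,0],"slide": [-4,2.5,2],"gripper": 0.6},
    {"delta_rot": [0,0,0],"slide": [-2,4.5,0],"gripper": 0.7},
    {"delta_rot": [0,0,0],"slide": [0,4.8,0],"gripper": 0.7},
  ],
)

```text
clock: 6.95
tcp_pos: [0.5778, -0.0494, 0.225]
tool_rot: [2.533, -1.855, 0.005]
force: [0.4, 0.1, -0.2]
gripper_width: 0.0613
```

Run:
```python
from rig import *
from h import *
import cv2
s=state();print(s["tcp_pos"],s["force"],s["clock"])
for n in("top","wrist"): cv2.imwrite(f"pics/{n}3.png",read_camera(n)[:,:,::-1])
t=cv2.imread("pics/top3.png")
cv2.imwrite("pics/top3c.png",cv2.resize(t[170:270,270:390],None,fx=6,fy=6,interpolation=cv2.INTER_CUBIC))
```

```text
[ 0.57779807 -0.04936459  0.22503741] [ 0.39030279  0.07646163 -0.20319378] 6.95
```

View pics/top3c.png

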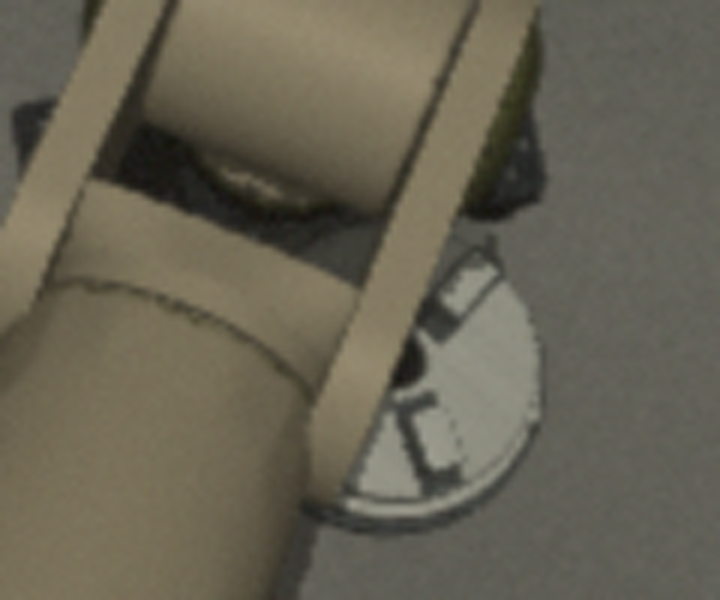

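View pics/wrist3.png

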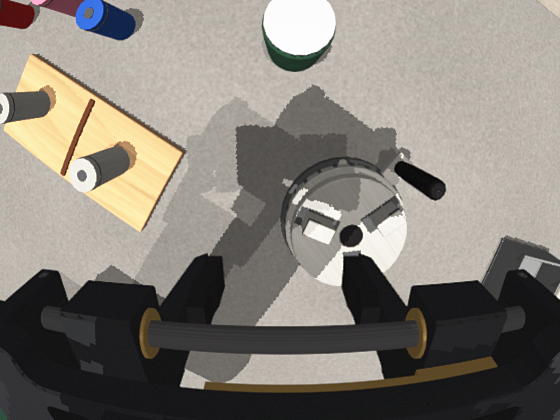

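The jaws have opened (the slots are now visible inboard) and the crank is back at its start side. Next is the left sleeve.

Call:
arm_command(
  plan=[
    {"delta_rot": [0,0,0],"slide": [0,4.8,0],"gripper": 0.7},
    {"delta_rot": [0,0,0],"slide": [0,4.8,0],"gripper": 0.7},
    {"delta_rot": [0,0,0],"slide": [0,4.8,0],"gripper": 0.7},
    {"delta_rot": [0,0,0],"slide": [0,4.8,0],"gripper": 0.7},
    {"delta_rot": [0,0,0],"slide": [0,4.8,0],"gripper": 0.7},
    {"delta_rot": [0,0,0],"slide": [0,4,0],"gripper": 0.7},
    {"delta_rot": [0,0,0],"slide": [0,0,0],"gripper": 0.7},
  ],
)

```text
clock: 7.75
tcp_pos: [0.5805, 0.2369, 0.2247]
tool_rot: [-2.534, 1.856, -0.012]
force: [0.1, 0.0, -0.2]
gripper_width: 0.0619
```

```bash
cat > look.py <<'E'
import sys
from rig import *
from h import *
import cv2
k=sys.argv[1]
s=state();print(s["tcp_pos"],s["force"],s["clock"],s["gripper_width"])
c=calibration("wrist")
cv2.imwrite(f"pics/w{k}.png",read_camera("wrist")[:,:,::-1])
for p in [(.586,.2905,.095),(.586,.2905,.015),(.542,.155,.095),(.542,.155,.015),(.552,-.127,.06)]: print(p,projw(c,p).round(1))
E
python3 look.py 4; python3 tilt.py
```

```text
[0.58052865 0.23691006 0.22474726] [ 0.09533567  0.02991559 -0.23280022] 7.75 0.061912967956831474
(0.586, 0.2905, 0.095) [225.8 175.7]
(0.586, 0.2905, 0.015) [237.3 160.1]
(0.542, 0.155, 0.095) [350.6 259.7]
(0.542, 0.155, 0.015) [337.4 229. ]
(0.552, -0.127, 0.06) [520.2 285.9]
yaw -72.5 fix [ 0.005  0.006 -0.   ] q [ 0.2   0.55  1.19 -0.01  1.4   1.47] T [0.01 0.02 0.04]
```

View pics/w4.png

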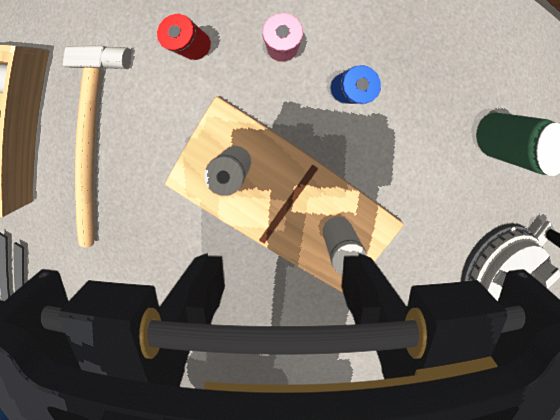

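```bash
python3 - <<'E'
import cv2
t=cv2.imread("pics/w4.png")
cv2.imwrite("pics/w4c.png",cv2.resize(t[130:210,180:270],None,fx=6,fy=6,interpolation=cv2.INTER_CUBIC))
E
python3 -c "
from rig import *
from h import *
c=calibration('wrist')
for u in((224,177),(225,176)):print(rayw(c,*u,.095))"
```

```text
[0.58483828 0.28948323 0.095     ]
[0.58596713 0.28885792 0.095     ]
```

View pics/w4c.png

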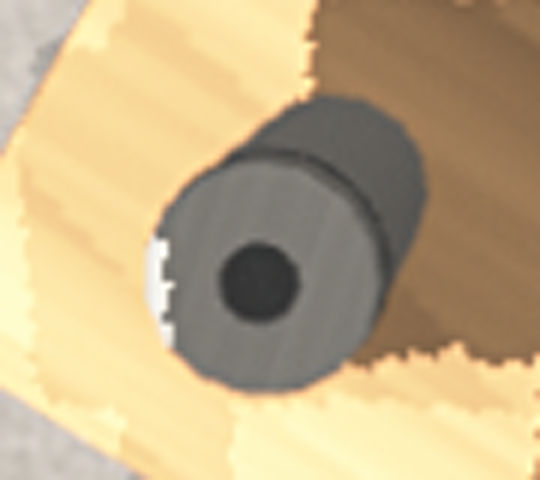

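Call:
arm_command(
  plan=[
    {"delta_rot": [0,0,0],"slide": [0.3,2.7,0],"gripper": 0.7},
    {"delta_rot": [0.005,0.006,0],"slide": [0.3,2.6,-1],"gripper": 0.7},
    {"delta_rot": [0,0,0],"slide": [0,0,-3],"gripper": 0.7},
    {"delta_rot": [0,0,0],"slide": [0,0,-3],"gripper": 0.7},
    {"delta_rot": [0,0,0],"slide": [0,0,0],"gripper": 0.7},
  ],
)

```text
clock: 8.3
tcp_pos: [0.5912, 0.2809, 0.153]
tool_rot: [-2.525, 1.868, -0.006]
force: [0.1, 0.1, -0.3]
gripper_width: 0.0618
```

```bash
python3 tilt.py
```

```text
yaw -73.0 fix [ 0.002  0.003 -0.   ] q [ 0.27  0.67  1.18 -0.    1.29  1.54] T [ 0.02  0.01 -0.04]
```

Call:
arm_command(
  plan=[
    {"delta_rot": [0,0,0],"slide": [-0.5,0.9,0],"gripper": 0.7},
    {"delta_rot": [0,0,0],"slide": [0,0,-1.5],"gripper": 0.7},
    {"delta_rot": [0,0,0],"slide": [0,0,0],"gripper": 0.7},
  ],
)

```text
clock: 8.6
tcp_pos: [0.5881, 0.2881, 0.1403]
tool_rot: [-2.519, 1.871, -0.01]
force: [-0.7, -0.5, 0.1]
gripper_width: 0.0616
```

```bash
python3 look.py 5; python3 tilt.py
```

```text
[0.58805016 0.2880683  0.14032284] [-0.73637558 -0.51528542  0.07865036] 8.6 0.061554992402392664
(0.586, 0.2905, 0.095) [278.6 238.4]
(0.586, 0.2905, 0.015) [279.3 202. ]
(0.542, 0.155, 0.095) [423.7 327.4]
(0.542, 0.155, 0.015) [395.3 279. ]
(0.552, -0.127, 0.06) [572.7 323.7]
yaw -73.2 fix [ 0.    0.01 -0.  ] q [ 0.28  0.68  1.19 -0.    1.26  1.56] T [ 0.05 -0.04  0.03]
```

View pics/w5.png

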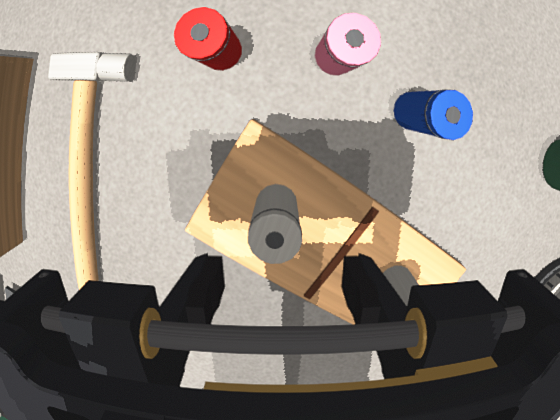

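```bash
python3 -c "
from rig import *
from h import *
s=state();print(s['tcp_pos'],s['joint_vel'])
c=calibration('wrist')
print(rayw(c,274.8,237.5,.095))
import cv2
t=cv2.imread('pics/w5.png')
cv2.imwrite('pics/w5c.png',cv2.resize(t[180:280,230:330],None,fx=6,fy=6,interpolation=cv2.INTER_CUBIC))"
```

```text
[0.58861069 0.28837072 0.1418589 ] [ 1.50919329e-03 -1.39463261e-02 -2.26166620e-02  6.41745697e-04
  7.90862661e-03 -9.95978132e-05]
[0.5859282  0.29324021 0.095     ]
```

View pics/w5c.png

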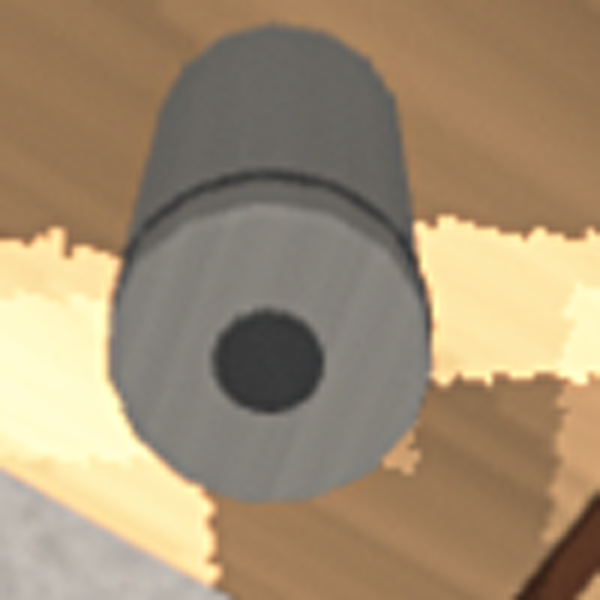

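Call:
arm_command(
  plan=[
    {"delta_rot": [0,0.01,0],"slide": [-0.3,0.5,-2],"gripper": 0.7},
    {"delta_rot": [0,0,0],"slide": [0,0,-2],"gripper": 0.7},
    {"delta_rot": [0,0,0],"slide": [0,0,-2],"gripper": 0.7},
    {"delta_rot": [0,0,0],"slide": [0,0,-2],"gripper": 0.7},
    {"delta_rot": [0,0,0],"slide": [0,0,-0.8],"gripper": 0.7},
    {"delta_rot": [0,0,0],"slide": [0,0,0],"gripper": 0.7},
    {"delta_rot": [0,0,0],"slide": [0,0,0],"gripper": 0.7},
  ],
)

```text
clock: 9.35
tcp_pos: [0.5849, 0.2949, 0.049]
tool_rot: [-2.522, 1.872, 0.001]
force: [0.3, 0.2, 0.8]
gripper_width: 0.0617
```

```bash
python3 tilt.py
```

```text
yaw -73.2 fix [-0.001  0.     0.   ] q [0.29 0.78 1.27 0.   1.1  1.56] T [-0.02 -0.   -0.03]
```

Call:
arm_command(
  plan=[
    {"delta_rot": [0,0,0],"slide": [0.1,-0.2,-0.3],"gripper": 0.7},
    {"delta_rot": [0,0,0],"slide": [0,0,0],"gripper": 0.55},
    {"delta_rot": [0,0,0],"slide": [0,0,0],"gripper": 0.45},
    {"delta_rot": [0,0,0],"slide": [0,0,0],"gripper": 0.3},
    {"delta_rot": [0,0,0],"slide": [0,0,0],"gripper": 0.3},
    {"delta_rot": [0,0,0],"slide": [0,0,0],"gripper": 0.3},
  ],
  grip_force=30,
)

```text
clock: 9.95
tcp_pos: [0.5872, 0.2933, 0.0485]
tool_rot: [-2.519, 1.869, -0.004]
force: [0.0, -0.3, -1.8]
gripper_width: 0.0361
```

```bash
python3 tilt.py; python3 look.py 6
```

```text
yaw -73.2 fix [-0.003  0.005  0.   ] q [0.28 0.78 1.27 0.   1.09 1.56] T [ 0.04 -0.07  0.03]
[0.58718268 0.2932573  0.04851601] [ 0.00375853 -0.29865304 -1.77665908] 9.95 0.03607927759539157
(0.586, 0.2905, 0.095) [289.9 332. ]
(0.586, 0.2905, 0.015) [287.3 247. ]
(0.542, 0.155, 0.095) [477.  412.9]
(0.542, 0.155, 0.015) [434.7 336.6]
(0.552, -0.127, 0.06) [616.  364.5]
```

View pics/w6.png

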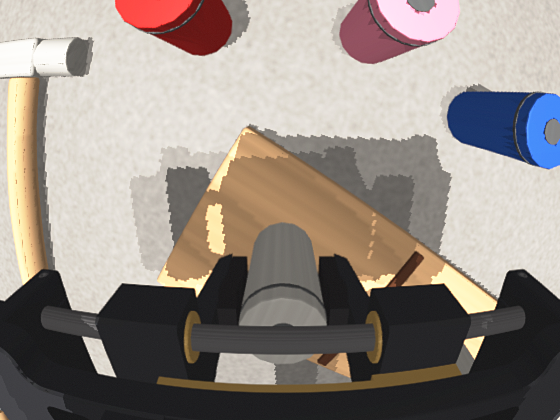

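Call:
arm_command(
  plan=[
    {"delta_rot": [0,0,0],"slide": [0,0,1],"gripper": 0.3},
    {"delta_rot": [0,0,0],"slide": [0,0,2],"gripper": 0.3},
    {"delta_rot": [0,0,0],"slide": [0,0,2.5],"gripper": 0.3},
    {"delta_rot": [0,0,0],"slide": [0,0,2.5],"gripper": 0.3},
    {"delta_rot": [0,0,0],"slide": [0,0,1],"gripper": 0.3},
    {"delta_rot": [0,0,0],"slide": [0,0,0],"gripper": 0.3},
    {"delta_rot": [0,0,0],"slide": [0,0,0],"gripper": 0.3},
    {"delta_rot": [0,0,0],"slide": [0,0,0],"gripper": 0.3},
  ],
)

```text
clock: 10.8
tcp_pos: [0.5836, 0.292, 0.1379]
tool_rot: [2.519, -1.869, -0.007]
force: [0.4, 0.1, -5.9]
gripper_width: 0.0362
```

```bash
python3 tilt.py
python3 - <<'E'
from rig import *
from h import *
for i in range(5): 
    read_camera("top"); s=state();print(s["force"],s["tcp_pos"])
E
```

```text
yaw -73.2 fix [ 0.001 -0.007 -0.   ] q [0.28 0.68 1.19 0.   1.27 1.56] T [ 0.02 -0.03 -0.03]
[-0.05226376  0.4244958  -5.15874136] [0.58348998 0.29203181 0.13762861]
[ 0.47885945  0.1433715  -5.96565821] [0.58354685 0.29203634 0.13773368]
[ 0.56378091 -0.01309179 -5.31921272] [0.5836904  0.29208481 0.1380434 ]
[ 0.66766741  0.29464764 -5.31155463] [0.58379641 0.29211836 0.13826782]
[ 1.32085093 -0.07523156 -4.64172116] [0.58388008 0.29213905 0.13851206]
```

Left weighs about 5.2 N (0.53 kg). Set it back.

Call:
arm_command(
  plan=[
    {"delta_rot": [0,-0.005,0],"slide": [0.2,0,-2],"gripper": 0.3},
    {"delta_rot": [0,0,0],"slide": [0.1,0,-2.5],"gripper": 0.3},
    {"delta_rot": [0,0,0],"slide": [0,0,-2],"gripper": 0.3},
    {"delta_rot": [0,0,0],"slide": [0,0,-1.2],"gripper": 0.3},
    {"delta_rot": [0,0,0],"slide": [0,0,0],"gripper": 0.3},
    {"delta_rot": [0,0,0],"slide": [0,0,0],"gripper": 0.3},
  ],
)

```text
clock: 11.65
tcp_pos: [0.5874, 0.2923, 0.0595]
tool_rot: [-2.522, 1.872, -0.002]
force: [0.3, -0.3, -4.7]
gripper_width: 0.0365
```

```bash
python3 tilt.py
```

```text
yaw -73.2 fix [ 0.     0.001 -0.   ] q [ 0.28  0.77  1.26 -0.    1.12  1.56] T [ 0.03 -0.02  0.02]
```

Call:
arm_command(
  plan=[
    {"delta_rot": [0,0,0],"slide": [0,0,-0.5],"gripper": 0.3},
    {"delta_rot": [0,0,0],"slide": [0,0,-0.3],"gripper": 0.3},
    {"delta_rot": [0,0,0],"slide": [0,0,0],"gripper": 0.3},
    {"delta_rot": [0,0,0],"slide": [0,0,0],"gripper": 0.3},
  ],
)

```text
clock: 12.05
tcp_pos: [0.5886, 0.2927, 0.0536]
tool_rot: [-2.52, 1.869, -0.006]
force: [-0.3, -0.1, -5.3]
gripper_width: 0.0357
```

Call:
arm_command(
  plan=[
    {"delta_rot": [0,0,0],"slide": [0,0,-0.4],"gripper": 0.3},
    {"delta_rot": [0,0,0],"slide": [0,0,-0.1],"gripper": 0.3},
    {"delta_rot": [0,0,0],"slide": [0,0,0],"gripper": 0.3},
  ],
)

```text
clock: 12.35
tcp_pos: [0.5889, 0.2928, 0.0488]
tool_rot: [-2.519, 1.869, -0.007]
force: [-0.5, -0.6, -3.9]
gripper_width: 0.0363
```

```bash
python3 tilt.py
```

```text
yaw -73.2 fix [-0.001  0.007 -0.   ] q [ 0.28  0.78  1.26 -0.    1.09  1.56] T [0.02 0.01 0.03]
```

Call:
arm_command(
  plan=[
    {"delta_rot": [0,0.007,0],"slide": [0,0,-0.2],"gripper": 0.3},
    {"delta_rot": [0,0,0],"slide": [0,0,-0.1],"gripper": 0.3},
    {"delta_rot": [0,0,0],"slide": [0,0,0],"gripper": 0.3},
  ],
)

```text
clock: 12.65
tcp_pos: [0.5896, 0.293, 0.0487]
tool_rot: [-2.521, 1.87, -0.0]
force: [-0.5, -0.7, -4.9]
gripper_width: 0.036
```

Call:
arm_command(
  plan=[
    {"delta_rot": [0,0,0],"slide": [0,0,-0.3],"gripper": 0.3},
    {"delta_rot": [0,0,0],"slide": [0,0,-0.3],"gripper": 0.3},
  ],
)

```text
clock: 12.85
tcp_pos: [0.5905, 0.2934, 0.0484]
tool_rot: [-2.52, 1.868, -0.003]
force: [-13.7, -5.7, 25.1]
gripper_width: 0.0359
```

```bash
python3 tilt.py;python3 look.py 7
```

```text
yaw -73.1 fix [-0.002  0.004  0.   ] q [0.28 0.79 1.25 0.   1.1  1.56] T [-0.96  2.4  -0.04]
[0.59047101 0.29337672 0.04837616] [-13.73485516  -5.7018167   25.10302638] 12.85 0.03591196959660525
(0.586, 0.2905, 0.095) [287.8 338.2]
(0.586, 0.2905, 0.015) [285.9 251.8]
(0.542, 0.155, 0.095) [474.  416.4]
(0.542, 0.155, 0.015) [432.7 339.8]
(0.552, -0.127, 0.06) [614.2 366.9]
```

View pics/w7.png

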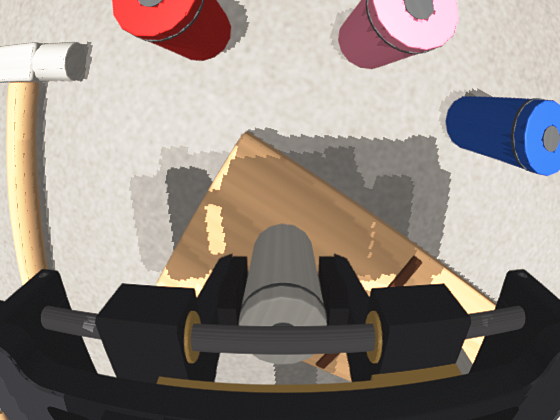

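Contact is firm, so it's standing at z 0.0485 as before. I'll relax the push, release gently and rise.

Call:
arm_command(
  plan=[
    {"delta_rot": [0,0,0],"slide": [0,0,0],"gripper": 0.3},
    {"delta_rot": [0,0,0],"slide": [0,0,0],"gripper": 0.46},
    {"delta_rot": [0,0,0],"slide": [0,0,0],"gripper": 0.55},
    {"delta_rot": [0,0,0],"slide": [0,0,0],"gripper": 0.7},
    {"delta_rot": [0,0,0],"slide": [0,0,1],"gripper": 0.7},
    {"delta_rot": [0,0,0],"slide": [0,0,2],"gripper": 0.7},
    {"delta_rot": [0,0,0],"slide": [0,0,4],"gripper": 0.7},
    {"delta_rot": [0,0,0],"slide": [0,0,4],"gripper": 0.7},
    {"delta_rot": [0,0,0],"slide": [-1,-2,2],"gripper": 0.7},
    {"delta_rot": [0,0,0],"slide": [0,0,0],"gripper": 0.7},
  ],
)

```text
clock: 13.9
tcp_pos: [0.5809, 0.2732, 0.1869]
tool_rot: [-2.517, 1.865, -0.009]
force: [0.9, 0.4, -0.6]
gripper_width: 0.0615
```

```bash
python3 tilt.py;python3 look.py 8
```

```text
yaw -73.1 fix [-0.004  0.01   0.   ] q [0.26 0.61 1.19 0.   1.33 1.53] T [-0.01  0.03  0.02]
[0.58093628 0.27317212 0.18690264] [ 0.8857105   0.42371769 -0.63521206] 13.9 0.061485803546797134
(0.586, 0.2905, 0.095) [263.6 201.2]
(0.586, 0.2905, 0.015) [268.  178.3]
(0.542, 0.155, 0.095) [396.  288.4]
(0.542, 0.155, 0.015) [374.2 250.8]
(0.552, -0.127, 0.06) [551.6 301.9]
```

View pics/w8.png

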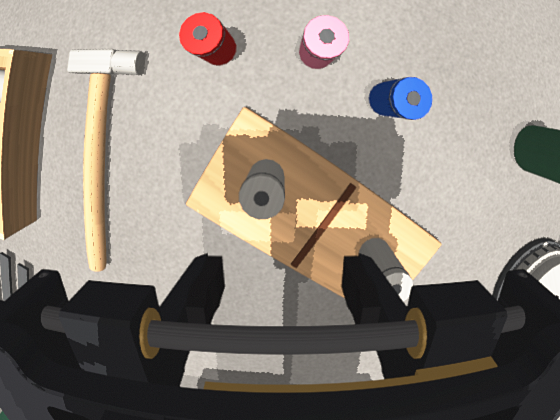

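The left sleeve stands upright at (262,196) in its half. On to the right one.

Call:
arm_command(
  plan=[
    {"delta_rot": [0,0.01,0],"slide": [-1.3,-3.9,0],"gripper": 0.7},
    {"delta_rot": [0,0,0],"slide": [-1.3,-3.9,0],"gripper": 0.7},
    {"delta_rot": [0,0,0],"slide": [-1.3,-3.8,-2],"gripper": 0.7},
    {"delta_rot": [0,0,0],"slide": [0,0,-2],"gripper": 0.7},
    {"delta_rot": [0,0,0],"slide": [0,0,0],"gripper": 0.7},
    {"delta_rot": [0,0,0],"slide": [0,0,0],"gripper": 0.7},
  ],
)

```text
clock: 14.55
tcp_pos: [0.5396, 0.1569, 0.1399]
tool_rot: [2.525, -1.867, -0.014]
force: [0.6, 0.2, 0.9]
gripper_width: 0.0621
```

```bash
python3 tilt.py;python3 look.py 9;python3 - <<'E'
import cv2
t=cv2.imread("pics/w9.png")
cv2.imwrite("pics/w9c.png",cv2.resize(t[140:270,200:350],None,fx=4,fy=4,interpolation=cv2.INTER_CUBIC))
E
```

```text
yaw -73.0 fix [-0.004 -0.008 -0.   ] q [0.07 0.49 1.51 0.01 1.15 1.34] T [ 0.1  -0.05 -0.04]
[0.53964469 0.15685357 0.13990416] [0.5767278  0.24782346 0.85591435] 14.55 0.06209097829259077
(0.586, 0.2905, 0.095) [105.8 112.5]
(0.586, 0.2905, 0.015) [152.1 107.4]
(0.542, 0.155, 0.095) [287.7 233.6]
(0.542, 0.155, 0.015) [286.8 197.1]
(0.552, -0.127, 0.06) [542.3 278.5]
```

View pics/w9c.png

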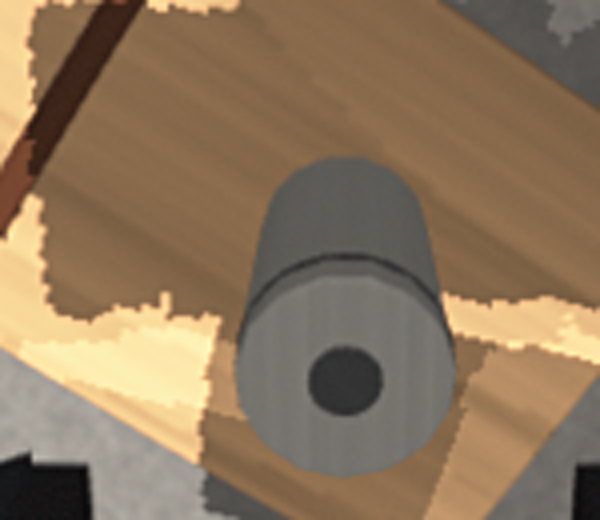

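Call:
arm_command(
  plan=[
    {"delta_rot": [0,-0.008,0],"slide": [0.2,-0.1,-2],"gripper": 0.7},
    {"delta_rot": [0,0,0],"slide": [0,0,-2],"gripper": 0.7},
    {"delta_rot": [0,0,0],"slide": [0,0,-2],"gripper": 0.7},
    {"delta_rot": [0,0,0],"slide": [0,0,-2],"gripper": 0.7},
    {"delta_rot": [0,0,0],"slide": [0,0,-0.7],"gripper": 0.7},
    {"delta_rot": [0,0,0],"slide": [0,0,0],"gripper": 0.7},
  ],
)

```text
clock: 15.2
tcp_pos: [0.5453, 0.1609, 0.054]
tool_rot: [-2.524, 1.854, -0.006]
force: [-0.5, -0.4, 0.3]
gripper_width: 0.0615
```

```bash
python3 tilt.py
```

```text
yaw -72.6 fix [-0.005  0.009  0.   ] q [0.08 0.61 1.57 0.01 0.95 1.34] T [-0.01 -0.02  0.05]
```

Call:
arm_command(
  plan=[
    {"delta_rot": [-0.004,0.008,0],"slide": [-0.3,-0.5,-0.5],"gripper": 0.7},
    {"delta_rot": [0,0,0],"slide": [0,0,0],"gripper": 0.7},
    {"delta_rot": [0,0,0],"slide": [0,0,0],"gripper": 0.7},
  ],
)

```text
clock: 15.5
tcp_pos: [0.5435, 0.1561, 0.0511]
tool_rot: [-2.53, 1.856, -0.004]
force: [0.4, 0.4, 0.1]
gripper_width: 0.0615
```

```bash
python3 tilt.py
```

```text
yaw -72.5 fix [-0.001  0.004  0.   ] q [0.07 0.61 1.58 0.   0.95 1.34] T [ 0.05 -0.05  0.05]
```

Call:
arm_command(
  plan=[
    {"delta_rot": [0,0,0],"slide": [0,0,0],"gripper": 0.55},
    {"delta_rot": [0,0,0],"slide": [0,0,0],"gripper": 0.45},
    {"delta_rot": [0,0,0],"slide": [0,0,0],"gripper": 0.3},
    {"delta_rot": [0,0,0],"slide": [0,0,0],"gripper": 0.3},
    {"delta_rot": [0,0,0],"slide": [0,0,0],"gripper": 0.3},
  ],
)

```text
clock: 16.0
tcp_pos: [0.5441, 0.1562, 0.0524]
tool_rot: [-2.529, 1.856, -0.006]
force: [0.1, -0.3, -0.9]
gripper_width: 0.0353
```

```bash
python3 tilt.py
```

```text
yaw -72.5 fix [-0.002  0.006 -0.   ] q [0.07 0.61 1.58 0.   0.95 1.34] T [-0.01 -0.07  0.01]
```

Call:
arm_command(
  plan=[
    {"delta_rot": [0,0,0],"slide": [0,0,1],"gripper": 0.3},
    {"delta_rot": [0,0,0],"slide": [0,0,2],"gripper": 0.3},
    {"delta_rot": [0,0,0],"slide": [0,0,2.5],"gripper": 0.3},
    {"delta_rot": [0,0,0],"slide": [0,0,2.5],"gripper": 0.3},
    {"delta_rot": [0,0,0],"slide": [0,0,1],"gripper": 0.3},
    {"delta_rot": [0,0,0],"slide": [0,0,0],"gripper": 0.3},
    {"delta_rot": [0,0,0],"slide": [0,0,0],"gripper": 0.3},
    {"delta_rot": [0,0,0],"slide": [0,0,0],"gripper": 0.3},
  ],
)

```text
clock: 16.8
tcp_pos: [0.5414, 0.1559, 0.1444]
tool_rot: [-2.533, 1.859, 0.002]
force: [-0.4, -0.8, -2.9]
gripper_width: 0.0358
```

```bash
python3 tilt.py
python3 - <<'E'
from rig import *
from h import *
for i in range(5): 
    read_camera("top"); s=state();print(s["force"],s["tcp_pos"])
E
```

```text
yaw -72.5 fix [-0.001 -0.001 -0.   ] q [0.07 0.48 1.51 0.   1.15 1.34] T [ 0.03 -0.02 -0.02]
[-0.00282117  0.22891857 -2.65788393] [0.54130367 0.15588648 0.14417253]
[-0.50404292 -0.0994885  -3.4829941 ] [0.54139032 0.15584269 0.14427196]
[-0.40457699  1.27960589 -4.00335715] [0.54148689 0.15588237 0.14446022]
[ 0.43995656  0.39134808 -3.23374473] [0.54159616 0.15589159 0.14465326]
[-0.14569307 -0.04265421 -2.73397186] [0.54168122 0.15590355 0.14484243]
```

Right is about 3.2 N against 5.2 N for the left, so the left one is heavier. Put the right one back.

Call:
arm_command(
  plan=[
    {"delta_rot": [0,0,0],"slide": [0.1,0,-2],"gripper": 0.3},
    {"delta_rot": [0,0,0],"slide": [0,0,-2.5],"gripper": 0.3},
    {"delta_rot": [0,0,0],"slide": [0,0,-2],"gripper": 0.3},
    {"delta_rot": [0,0,0],"slide": [0,0,-1.2],"gripper": 0.3},
    {"delta_rot": [0,0,0],"slide": [0,0,-0.5],"gripper": 0.3},
    {"delta_rot": [0,0,0],"slide": [0,0,0],"gripper": 0.3},
    {"delta_rot": [0,0,0],"slide": [0,0,0],"gripper": 0.3},
  ],
)

```text
clock: 17.75
tcp_pos: [0.5435, 0.156, 0.0607]
tool_rot: [-2.531, 1.857, -0.002]
force: [0.0, 0.9, -2.1]
gripper_width: 0.036
```

```bash
python3 tilt.py
```

```text
yaw -72.5 fix [-0.001  0.002  0.   ] q [0.07 0.6  1.57 0.   0.97 1.34] T [ 0.06  0.08 -0.01]
```

Call:
arm_command(
  plan=[
    {"delta_rot": [0,0,0],"slide": [0,0,-0.5],"gripper": 0.3},
    {"delta_rot": [0,0,0],"slide": [0,0,-0.3],"gripper": 0.3},
    {"delta_rot": [0,0,0],"slide": [0,0,-0.2],"gripper": 0.3},
    {"delta_rot": [0,0,0],"slide": [0,0,0],"gripper": 0.3},
  ],
)

```text
clock: 18.15
tcp_pos: [0.5449, 0.1562, 0.0525]
tool_rot: [-2.529, 1.855, -0.007]
force: [-0.4, 0.5, -3.0]
gripper_width: 0.0358
```

Call:
arm_command(
  plan=[
    {"delta_rot": [0,0,0],"slide": [0,0,-0.2],"gripper": 0.3},
    {"delta_rot": [0,0,0],"slide": [0,0,-0.2],"gripper": 0.3},
  ],
)

```text
clock: 18.35
tcp_pos: [0.5457, 0.1564, 0.0524]
tool_rot: [-2.528, 1.854, -0.011]
force: [-9.9, -1.8, 22.4]
gripper_width: 0.0357
```

```bash
python3 tilt.py
```

```text
yaw -72.5 fix [-0.002  0.01  -0.   ] q [0.07 0.61 1.58 0.   0.95 1.34] T [-0.37  1.78  0.02]
```

Contact at the same height. Release and rise, moving partway to the left sleeve.

Call:
arm_command(
  plan=[
    {"delta_rot": [0,0.01,0],"slide": [0,0,0],"gripper": 0.3},
    {"delta_rot": [0,0,0],"slide": [0,0,0],"gripper": 0.46},
    {"delta_rot": [0,0,0],"slide": [0,0,0],"gripper": 0.55},
    {"delta_rot": [0,0,0],"slide": [0,0,0],"gripper": 0.7},
    {"delta_rot": [0,0,0],"slide": [0,0,1],"gripper": 0.7},
    {"delta_rot": [0,0,0],"slide": [0,0,2],"gripper": 0.7},
    {"delta_rot": [0,0,0],"slide": [0,0,4],"gripper": 0.7},
    {"delta_rot": [0,0,0],"slide": [0,0,4],"gripper": 0.7},
    {"delta_rot": [0,0,0],"slide": [0,0,1],"gripper": 0.7},
    {"delta_rot": [0,0,0],"slide": [0,0,0],"gripper": 0.7},
  ],
)

```text
clock: 19.35
tcp_pos: [0.5455, 0.1563, 0.1797]
tool_rot: [-2.531, 1.856, -0.001]
force: [-0.7, 0.5, 0.2]
gripper_width: 0.0619
```

Call:
arm_command(
  plan=[
    {"delta_rot": [0,0,0],"slide": [1.5,4.5,0],"gripper": 0.7},
    {"delta_rot": [0,0,0],"slide": [1.5,4.5,0],"gripper": 0.7},
    {"delta_rot": [0,0,0],"slide": [1.3,3.0,0],"gripper": 0.7},
    {"delta_rot": [0,0,0],"slide": [0,0,0],"gripper": 0.7},
    {"delta_rot": [0,0,0],"slide": [0,0,0],"gripper": 0.7},
  ],
)

```text
clock: 19.85
tcp_pos: [0.5877, 0.2794, 0.1733]
tool_rot: [2.528, -1.859, -0.007]
force: [-0.2, 0.1, -0.2]
gripper_width: 0.0617
```

```bash
python3 tilt.py;python3 look.py 10
```

```text
yaw -72.7 fix [ 0.001 -0.006 -0.   ] q [0.26 0.65 1.16 0.   1.34 1.53] T [-0.   -0.05 -0.03]
[0.58769665 0.279368   0.17328486] [-0.19159423  0.12033089 -0.19244543] 19.85 0.06172627085489625
(0.586, 0.2905, 0.095) [268.2 215.6]
(0.586, 0.2905, 0.015) [271.7 187.1]
(0.542, 0.155, 0.095) [402.3 302.8]
(0.542, 0.155, 0.015) [379.3 260.9]
(0.552, -0.127, 0.06) [555.2 311.3]
```

View pics/w10.png

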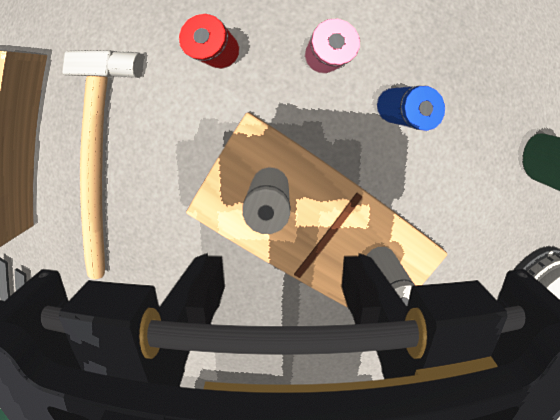

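```bash
python3 - <<'E'
import cv2
t=cv2.imread("pics/w10.png")
cv2.imwrite("pics/w10c.png",cv2.resize(t[150:250,220:320],None,fx=6,fy=6,interpolation=cv2.INTER_CUBIC))
E
python3 -c "
from rig import *
from h import *
c=calibration('wrist')
for u in((266.5,209),(266.5,207)):print(rayw(c,*u,.095))"
```

```text
[0.59034897 0.29292059 0.095     ]
[0.591827   0.29335622 0.095     ]
```

View pics/w10c.png

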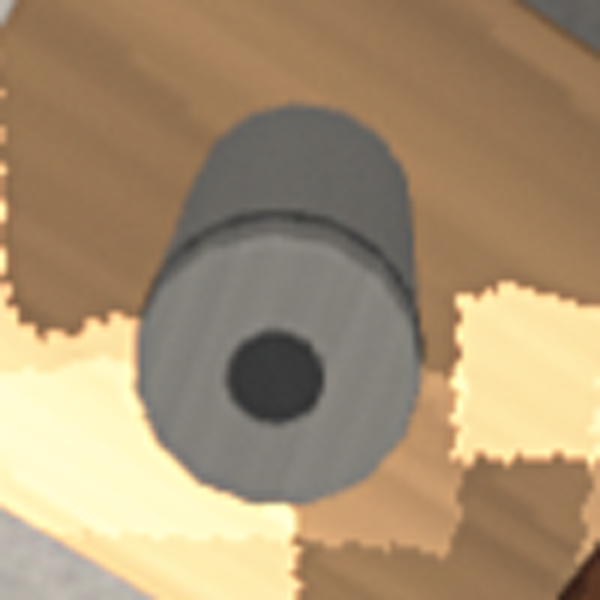

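Call:
arm_command(
  plan=[
    {"delta_rot": [0,-0.005,0],"slide": [0.1,1.3,-1],"gripper": 0.7},
    {"delta_rot": [0,0,0],"slide": [0,0,-2],"gripper": 0.7},
    {"delta_rot": [0,0,0],"slide": [0,0,0],"gripper": 0.7},
    {"delta_rot": [0,0,0],"slide": [0,0,0],"gripper": 0.7},
  ],
)

```text
clock: 20.3
tcp_pos: [0.588, 0.2912, 0.1408]
tool_rot: [2.525, -1.865, -0.002]
force: [-0.2, 0.2, -0.2]
gripper_width: 0.062
```

```bash
python3 tilt.py
```

```text
yaw -72.9 fix [ 0.001 -0.003  0.   ] q [ 0.28  0.68  1.18 -0.    1.28  1.55] T [-0.    0.03 -0.04]
```

Call:
arm_command(
  plan=[
    {"delta_rot": [0,-0.003,0],"slide": [0.1,0.2,-2],"gripper": 0.7},
    {"delta_rot": [0,0,0],"slide": [0,0,-2],"gripper": 0.7},
    {"delta_rot": [0,0,0],"slide": [0,0,-2],"gripper": 0.7},
    {"delta_rot": [0,0,0],"slide": [0,0,-2],"gripper": 0.7},
    {"delta_rot": [0,0,0],"slide": [0,0,-0.8],"gripper": 0.7},
    {"delta_rot": [0,0,0],"slide": [0,0,0],"gripper": 0.7},
    {"delta_rot": [0,0,0],"slide": [0,0,0],"gripper": 0.7},
  ],
)

```text
clock: 21.0
tcp_pos: [0.5915, 0.2929, 0.0564]
tool_rot: [-2.519, 1.865, -0.01]
force: [0.6, -0.9, 0.6]
gripper_width: 0.062
```

```bash
python3 tilt.py
```

```text
yaw -73.0 fix [-0.002  0.01  -0.   ] q [ 0.28  0.78  1.25 -0.    1.11  1.56] T [-0.01  0.    0.02]
```

Call:
arm_command(
  plan=[
    {"delta_rot": [-0.002,0.01,0],"slide": [-0.2,0,-0.6],"gripper": 0.7},
    {"delta_rot": [0,0,0],"slide": [0,0,0],"gripper": 0.7},
    {"delta_rot": [0,0,0],"slide": [0,0,0],"gripper": 0.7},
  ],
)

```text
clock: 21.3
tcp_pos: [0.5904, 0.2932, 0.0526]
tool_rot: [-2.523, 1.869, -0.003]
force: [0.9, -0.4, -1.0]
gripper_width: 0.0619
```

```bash
python3 tilt.py
```

```text
yaw -73.1 fix [-0.001  0.002 -0.   ] q [ 0.28  0.78  1.25 -0.    1.11  1.56] T [-0.02 -0.02  0.01]
```

Call:
arm_command(
  plan=[
    {"delta_rot": [0,0,0],"slide": [0,0,0],"gripper": 0.55},
    {"delta_rot": [0,0,0],"slide": [0,0,0],"gripper": 0.45},
    {"delta_rot": [0,0.002,0],"slide": [0,0,0],"gripper": 0.3},
    {"delta_rot": [0,0,0],"slide": [0,0,0],"gripper": 0.3},
    {"delta_rot": [0,0,0],"slide": [0,0,0],"gripper": 0.3},
  ],
)

```text
clock: 21.8
tcp_pos: [0.5907, 0.2935, 0.0534]
tool_rot: [-2.523, 1.869, -0.001]
force: [0.6, 0.6, -0.1]
gripper_width: 0.0361
```

```bash
python3 tilt.py
```

```text
yaw -73.0 fix [-0.001  0.001  0.   ] q [0.28 0.78 1.25 0.   1.11 1.56] T [-0.01 -0.02  0.03]
```

Call:
arm_command(
  plan=[
    {"delta_rot": [0,0,0],"slide": [0,0,1],"gripper": 0.3},
    {"delta_rot": [0,0,0],"slide": [0,0,2],"gripper": 0.3},
    {"delta_rot": [0,0,0],"slide": [0,0,3],"gripper": 0.3},
    {"delta_rot": [0,0,0],"slide": [0,0,4],"gripper": 0.3},
    {"delta_rot": [0,0,0],"slide": [0,0,4],"gripper": 0.3},
    {"delta_rot": [0,0,0],"slide": [0,0,2],"gripper": 0.3},
    {"delta_rot": [0,0,0],"slide": [0,0,0],"gripper": 0.3},
    {"delta_rot": [0,0,0],"slide": [0,0,0],"gripper": 0.3},
  ],
)

```text
clock: 22.6
tcp_pos: [0.5861, 0.2917, 0.216]
tool_rot: [2.517, -1.865, -0.011]
force: [-1.2, -0.5, -6.5]
gripper_width: 0.0361
```

```bash
python3 tilt.py
```

```text
yaw -73.1 fix [ 0.003 -0.011 -0.   ] q [0.28 0.63 1.08 0.   1.45 1.56] T [-0.08  0.11 -0.02]
```

Call:
arm_command(
  plan=[
    {"delta_rot": [0,-0.01,0],"slide": [0,-2,0],"gripper": 0.3},
    {"delta_rot": [0,0,0],"slide": [-0.3,-4,0],"gripper": 0.3},
    {"delta_rot": [0,0,0],"slide": [-0.4,-4.5,0],"gripper": 0.3},
    {"delta_rot": [0,0,0],"slide": [-0.4,-4.5,0],"gripper": 0.3},
    {"delta_rot": [0,0,0],"slide": [-0.4,-4.5,0],"gripper": 0.3},
    {"delta_rot": [0,0,0],"slide": [-0.4,-4.5,0],"gripper": 0.3},
    {"delta_rot": [0,0,0],"slide": [-0.4,-4.5,0],"gripper": 0.3},
    {"delta_rot": [0,0,0],"slide": [-0.4,-4,0],"gripper": 0.3},
    {"delta_rot": [0,0,0],"slide": [-0.3,-2.5,0],"gripper": 0.3},
    {"delta_rot": [0,0,0],"slide": [0,0,0],"gripper": 0.3},
  ],
)

```text
clock: 23.6
tcp_pos: [0.5447, -0.07, 0.1962]
tool_rot: [2.511, -1.855, -0.039]
force: [-0.8, 0.8, -5.3]
gripper_width: 0.0359
```

```bash
python3 tilt.py;python3 look.py 11
```

```text
yaw -72.9 fix [ 0.001 -0.032 -0.   ] q [-0.34  0.42  1.46 -0.01  1.29  0.94] T [ 0.14 -0.09  0.03]
[ 0.54469107 -0.07002728  0.19623152] [-0.79834627  0.83416511 -5.31802475] 23.6 0.03585595110404469
(0.586, 0.2905, 0.095) [-28.4  76.9]
(0.586, 0.2905, 0.015) [18.1 74.1]
(0.542, 0.155, 0.095) [ 48.3 139.6]
(0.542, 0.155, 0.015) [ 92.1 127.5]
(0.552, -0.127, 0.06) [345.7 202.2]
```

View pics/w11.png

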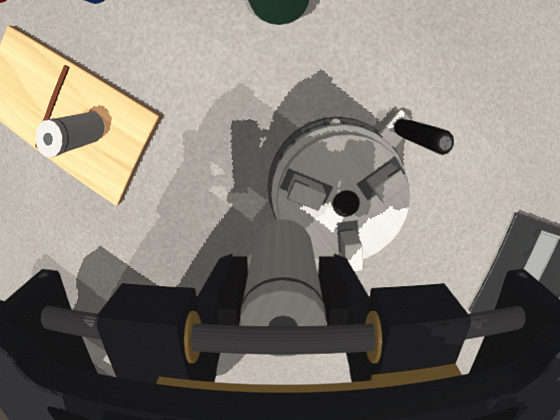

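Call:
arm_command(
  plan=[
    {"delta_rot": [0,-0.02,0],"slide": [0.3,-2,0],"gripper": 0.3},
    {"delta_rot": [0,-0.01,0],"slide": [0.3,-2,0],"gripper": 0.3},
    {"delta_rot": [0,0,0],"slide": [0.2,-1.5,0],"gripper": 0.3},
    {"delta_rot": [0,0,0],"slide": [0,0,0],"gripper": 0.3},
    {"delta_rot": [0,0,0],"slide": [0,0,0],"gripper": 0.3},
  ],
)

```text
clock: 24.15
tcp_pos: [0.5517, -0.1205, 0.1913]
tool_rot: [2.53, -1.86, -0.017]
force: [-0.3, 1.3, -4.5]
gripper_width: 0.0361
```

```bash
python3 tilt.py
```

```text
yaw -72.6 fix [-0.005 -0.009 -0.   ] q [-0.42  0.44  1.44  0.    1.27  0.84] T [ 0.04 -0.02 -0.04]
```

Call:
arm_command(
  plan=[
    {"delta_rot": [-0.005,-0.01,0],"slide": [0.2,-0.6,-1],"gripper": 0.3},
    {"delta_rot": [0,0,0],"slide": [0,0,-1.5],"gripper": 0.3},
    {"delta_rot": [0,0,0],"slide": [0,0,-1],"gripper": 0.3},
    {"delta_rot": [0,0,0],"slide": [0,0,0],"gripper": 0.3},
    {"delta_rot": [0,0,0],"slide": [0,0,0],"gripper": 0.3},
  ],
)

```text
clock: 24.65
tcp_pos: [0.554, -0.122, 0.1551]
tool_rot: [-2.535, 1.854, 0.001]
force: [-0.2, -0.2, -4.1]
gripper_width: 0.036
```

```bash
python3 tilt.py;python3 - <<'E'
from rig import *
from h import *
import cv2
s=state();print(s["tcp_pos"],s["force"],s["clock"])
for n in("top","wrist","scene"):
    cv2.imwrite(f"pics/{n}12.png",read_camera(n)[:,:,::-1])
t=cv2.imread("pics/scene12.png")
cv2.imwrite("pics/scene12c.png",cv2.resize(t[110:280,150:350],None,fx=4,fy=3.5,interpolation=cv2.INTER_CUBIC))
E
```

```text
yaw -72.4 fix [-0.001 -0.     0.   ] q [-0.42  0.48  1.48  0.    1.18  0.84] T [-0.03 -0.07  0.02]
[ 0.55399487 -0.12196266  0.15506207] [-0.17980084 -0.20181923 -4.1318529 ] 24.65
```

View pics/scene12c.png

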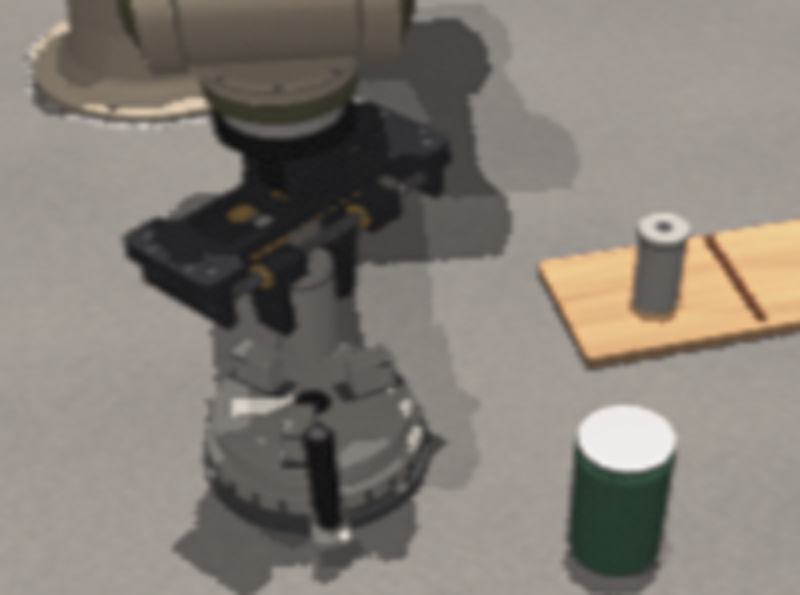

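View pics/wrist12.png

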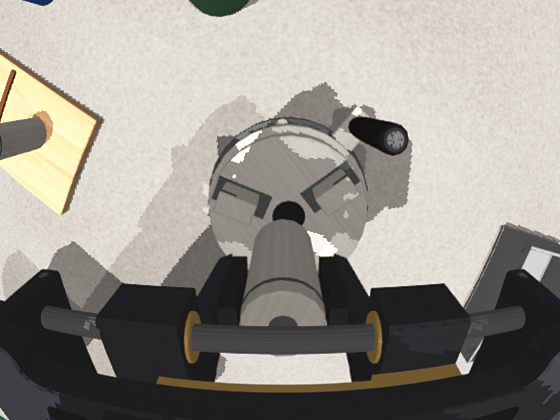

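View pics/top12.png

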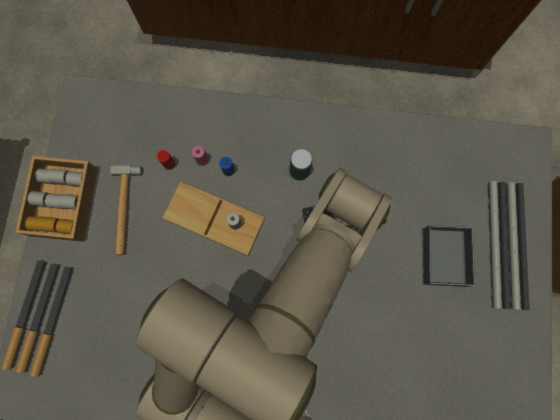

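Call:
arm_command(
  plan=[
    {"delta_rot": [0,0,0],"slide": [0,-0.5,0],"gripper": 0.3},
    {"delta_rot": [0,0,0],"slide": [0,0,-0.6],"gripper": 0.3},
    {"delta_rot": [0,0,0],"slide": [0,0,0],"gripper": 0.3},
    {"delta_rot": [0,0,0],"slide": [0,0,0],"gripper": 0.3},
  ],
)

```text
clock: 25.2
tcp_pos: [0.5545, -0.1282, 0.1499]
tool_rot: [-2.534, 1.855, -0.003]
force: [0.9, 0.6, -4.4]
gripper_width: 0.0361
```

```bash
python3 tilt.py;python3 - <<'E'
from rig import *
from h import *
import cv2
c=calibration("wrist")
cv2.imwrite("pics/w13.png",read_camera("wrist")[:,:,::-1])
s=state();p=s["tcp_pos"];print(p,s["force"],s["clock"])
t=cv2.imread("pics/w13.png")
C=np.array([.5525,-.1267])
def P(x):return tuple(int(v*4) for v in (projw(c,x)-[180,90]))
a=cv2.resize(t[90:240,180:380],None,fx=4,fy=4,interpolation=cv2.INTER_CUBIC)
for r,z,col in((.027,.09,(0,0,255)),(.027,.06,(0,255,255)),(.056,.09,(255,0,0)),(.075,.0,(0,255,0))):
    pts=np.array([P([*(C+r*np.array([np.cos(k),np.sin(k)])),z]) for k in np.linspace(0,6.28,80)])
    cv2.polylines(a,[pts],True,col,1)
cv2.imwrite("pics/w13c.png",a)
E
```

```text
yaw -72.4 fix [-0.     0.002 -0.   ] q [-0.43  0.49  1.48  0.    1.17  0.83] T [-0.04 -0.   -0.02]
[ 0.5543533  -0.12814283  0.14975425] [-0.14328599  0.40741313 -5.50913525] 25.25
```

View pics/w13c.png

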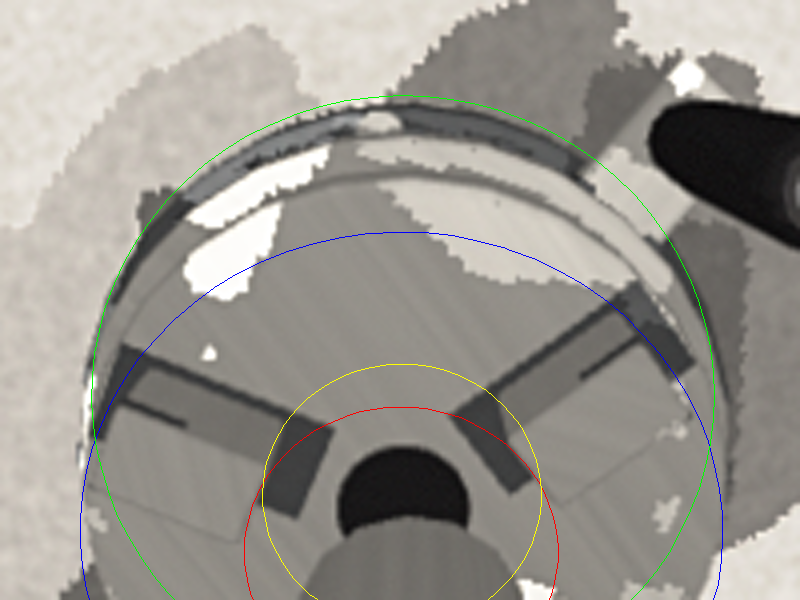

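Run:
```python
from rig import *
from h import *
import cv2
c=calibration("wrist")
s=state();p=s["tcp_pos"];print(p)
t=cv2.imread("pics/w13.png")
o=np.array([200,180])
def P(x):return tuple(int(v*4) for v in (projw(c,x)-o))
a=cv2.resize(t[180:330,200:400],None,fx=4,fy=4,interpolation=cv2.INTER_CUBIC)
for off,col in(((0,0),(0,0,255)),((-.0015,0),(0,255,255)),((-.003,0),(0,255,0))):
  for dz in(-.0384,.0416):
    pts=np.array([P([p[0]+off[0]+.018*np.cos(k),p[1]+off[1]+.018*np.sin(k),p[2]+dz]) for k in np.linspace(0,6.28,80)])
    cv2.polylines(a,[pts],True,col,1)
cv2.imwrite("pics/w13d.png",a)
```

```text
[ 0.5543533  -0.12814283  0.14975425]
```

View pics/w13d.png

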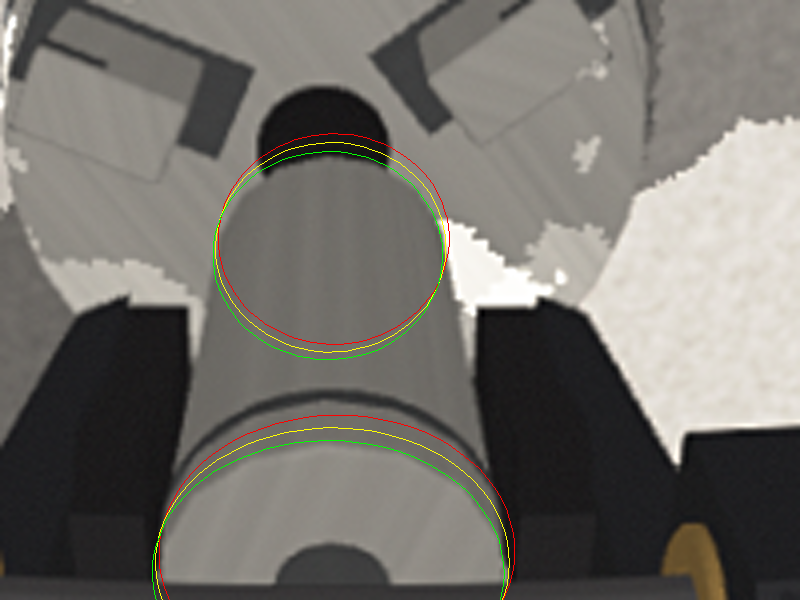

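Call:
arm_command(
  plan=[
    {"delta_rot": [0,0.002,0],"slide": [0.1,0.1,-0.8],"gripper": 0.3},
    {"delta_rot": [0,0,0],"slide": [0,0,-0.8],"gripper": 0.3},
    {"delta_rot": [0,0,0],"slide": [0,0,0],"gripper": 0.3},
    {"delta_rot": [0,0,0],"slide": [0,0,0],"gripper": 0.3},
  ],
)

```text
clock: 25.65
tcp_pos: [0.5553, -0.1268, 0.1319]
tool_rot: [2.535, -1.856, -0.002]
force: [-0.3, -0.6, -5.1]
gripper_width: 0.036
```

```bash
python3 tilt.py
```

```text
yaw -72.4 fix [-0.001 -0.001 -0.   ] q [-0.43  0.51  1.5   0.    1.13  0.83] T [-0.01 -0.08  0.03]
```

Well placed; the bottom is at about 0.0935. Down another 19 mm.

Call:
arm_command(
  plan=[
    {"delta_rot": [0,0,0],"slide": [0,0,-0.7],"gripper": 0.3},
    {"delta_rot": [0,0,0],"slide": [0,0,-0.7],"gripper": 0.3},
    {"delta_rot": [0,0,0],"slide": [0,0,0],"gripper": 0.3},
    {"delta_rot": [0,0,0],"slide": [0,0,0],"gripper": 0.3},
  ],
)

```text
clock: 26.05
tcp_pos: [0.5552, -0.1268, 0.1165]
tool_rot: [2.535, -1.856, -0.002]
force: [-0.1, -0.3, -4.3]
gripper_width: 0.0362
```

```bash
python3 tilt.py
```

```text
yaw -72.4 fix [-0.001 -0.001 -0.   ] q [-0.43  0.53  1.51  0.    1.1   0.83] T [ 0.07 -0.03 -0.05]
```

Call:
arm_command(
  plan=[
    {"delta_rot": [0,0,0],"slide": [0,0,-0.3],"gripper": 0.3},
    {"delta_rot": [0,0,0],"slide": [0,0,0],"gripper": 0.3},
    {"delta_rot": [0,0,0],"slide": [0,0,0],"gripper": 0.3},
  ],
)

```text
clock: 26.35
tcp_pos: [0.5554, -0.1269, 0.1136]
tool_rot: [-2.535, 1.856, 0.001]
force: [-1.1, 0.3, -5.1]
gripper_width: 0.0364
```

```bash
python3 tilt.py;python3 - <<'E'
from rig import *
from h import *
import cv2
c=calibration("wrist")
w=read_camera("wrist")[:,:,::-1].copy();S=calibration("scene");sc=read_camera("scene")[:,:,::-1].copy()
s=state();p=s["tcp_pos"];print(p,s["force"],s["joint_vel"].round(4),s["clock"])
C=np.array([.5525,-.1267])
def draw(t,pr,x0,y0,n,f):
    a=cv2.resize(t[y0:y0+150,x0:x0+200],None,fx=4,fy=4,interpolation=cv2.INTER_CUBIC);cv2.imwrite(f"pics/{n}r.png",a)
    P=lambda x:tuple(int(v*4) for v in (pr(f,x)-[x0,y0]))
    for cc,r,z,col in((C,.027,.09,(0,0,255)),(C,.027,.06,(0,255,255)),(p[:2]-[.0033,0],.018,p[2]-.0384,(0,255,0)),(p[:2]-[.0033,0],.018,p[2]+.0416,(0,255,0))):
        pts=np.array([P([*(cc+r*np.array([np.cos(k),np.sin(k)])),z]) for k in np.linspace(0,6.28,80)])
        cv2.polylines(a,[pts],True,col,1)
    cv2.imwrite(f"pics/{n}.png",a)
draw(w,projw,200,180,"w14",c);draw(sc,proj,150,130,"s14",S)
E
```

```text
yaw -72.4 fix [-0.    -0.001 -0.   ] q [-0.43  0.53  1.52  0.    1.09  0.83] T [-0.01 -0.04 -0.01]
[ 0.55536475 -0.12684968  0.11355908] [ 1.07332281 -0.28873152 -4.968895  ] [-0.0007 -0.0015 -0.0001 -0.0004  0.0009 -0.0004] 26.45
```

View pics/w14.png

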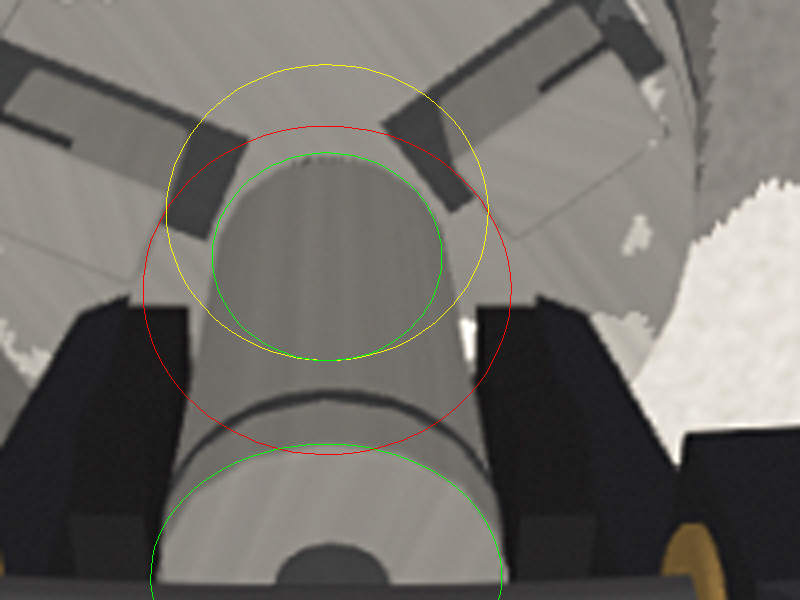

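View pics/s14.png

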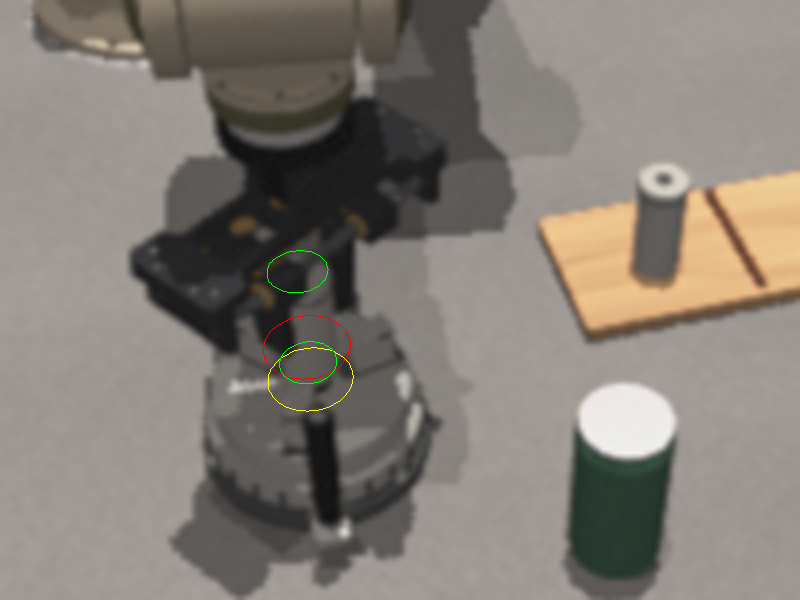

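Final check from the wrist view: the sleeve's lower end at about (329,155–360) in the crop sits concentric with the 27 mm jaw circle and touches nothing. The lateral force is noise level and the joints are still. The right sleeve stands on its half. Handing in.

```bash
python3 -c "
from rig import *
print(hand_in())
s=state();print(s['tcp_pos'],s['force'],s['gripper_width'],s['clock'])"
```

```text
the job is handed in; nothing more can be done
None
the job is handed in; nothing more can be done
```

The job is done and handed in at about 26.5 s. The left sleeve is the heavier one, and the arm holds it in the open chuck.

- **Crank:** I turned it about 362–364° anticlockwise. The wrist view showed the jaw ends on the 27 mm circle, as expected after one full turn.
- **Weighing:** I lifted each sleeve about 9 cm and set it back standing in its half. The left one read about 5.3 N and the right one about 3.2 N, so the left sleeve has the steel core.
- **Final pose:** The left sleeve hangs upright (tilt about 0.001 rad) and still, with its lower end at about z = 0.075 m, half-way down the jaws. The sideways force was about 1 N, close to sensor noise. The lighter sleeve stands on the right half, and nothing else was touched.
- **Where checks disagreed:**
  - The chuck centre from the cameras differed by about 2 mm from the centre fitted to the crank's path.
  - The sleeve's offset in the grip, seen by the wrist camera, differed by about 2 mm between looks.
  - Both are well inside the 9 mm gap to the jaws.

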